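Open the battery slide of an upturned portion scale with the release pin

TASK

The portion scale lies upside down because its cells want changing. Take the square-handled release pin out of the tool block, press the button at the bottom of the recess in the battery slide fully down with its tip and keep it down while you draw the slide out, gently, all the way to its stop; then stand the pin back in its hole in the block. Leave the scale, the block and everything else on the bench where they are.

Things in the scene. Friction and masses are not known exactly. Their poses are not given: they have to be found in the camera images.
- scale: white plastic portion scale, upside down and fixed on the bench: housing 230 (x) x 180 (y) mm, grey display head on its +x side. Its underside looks up, 44 mm above the bench, with a 6 mm high rubber foot near each corner. Origin: on the bench under the housing's centre; x, y along its sides, z up. The grey battery slide lies in the middle of the -x rim. 20 N anywhere on it would break plastic.
- battery_slide (a joint): travel in m of the grey battery slide (68 mm wide, 86 mm long, flush with the underside): 0 shut, 0.048 at its stop. It runs along the scale's -x, out over the rim, uncovering three cells; drags with about 2 N. With the button up, teeth lock it when shut (under 1 mm of play) and again 19 mm out. Pushing or pressing with 20 N breaks teeth, button or stop.
- recess (a point): centre of the mouth of the round vertical recess in the battery slide, level with the slide's flat upper face, 44 mm above the bench; when shut, 101 mm from the scale's origin towards its -x; it travels with the slide. 10 mm across, bevelled to 13 mm at the mouth. The flat face reaches 14 mm from here towards the rim (-x) and 34 mm to each side. Axes as the scale's.
- release_button: black round button in the recess, 8.4 mm across. Its cap is screwed on to a height that differs from scale to scale: its top starts 4 to 11 mm below the mouth (find it by feel). This origin: on its axis, 7 mm below the mouth when up, whatever the cap. It goes down 4 mm against a spring (2 N to start, 6 N fully down, then a hard stop); 3.5 mm frees the slide. Keep it down until the slide is at its stop.
- tool_block: fixed wooden block, 165 (x) x 56 (y) x 45 (z) mm, with three vertical through holes in a row along its x axis at x = -52, 0 and +52 mm, y = 0, each 12 mm across (bevelled to 16 mm at the top). Origin: centre of its underside, on the bench. Three tools stand in it, handle up, in any order.
- pin_grip (a point): centre of the release pin's handle: square light wood, 16 x 16 x 62 mm tall, sides along this point's x and y. Below it a steel collar (22 mm across, 4 mm thick), which rests on the block's top, and a blunt steel shank, 6 mm thick, 42 mm long, in the hole. The pin's top is 31 mm above this point, the collar's underside 35 mm below, the tip 77 mm below. About 70 g.
- pin_tip (a point): the tip of the release pin's shank, 77 mm below pin_grip along the pin's axis (z).
- ball_tool_mid (a point): modelling tool with a round handle and a 22 mm ball on top, standing in the block; middle of the tool. Leave alone.
- paddle_tool_mid (a point): modelling tool with a flat dark paddle (26 x 7 x 36 mm) on top, standing in the block; middle of the tool. Leave alone.
- bowl: blue bowl, 116 mm across, 55 mm tall; origin under its centre. Leave alone.
- teacup: white cup, 72 mm across, 72 mm tall; origin under its centre. Leave alone.
- cell_box: clear open box, 66 x 60 x 24 mm, with three fresh cells; origin under its centre. Leave alone.
- mould: dark wooden sweets mould, 56 x 170 x 24 mm; origin under its centre. Leave alone.
- tin: tin, 84 mm across, 120 mm tall; origin under its centre. Leave alone.
- chopsticks: pair of 230 mm chopsticks on a rest, along its x; origin on the bench at the middle. Leave alone.

How it is judged (in metres and radians):
On the way, in this order (a step that is already met when the one before it is completed fails the run):
1. with the slide still shut, the release button is pressed down by the pin's tip in the recess (z of release_button in the frame of recess below -0.0102 m and contact force between pin and release_button above 1.5 N and value of joint battery_slide below 0.004 m), for 0.05 s.
2. the slide is drawn out to its stop (46 mm or more) with the pin still holding the button down (value of joint battery_slide above 0.046 m and z of release_button in the frame of recess below -0.009 m and contact force between pin and release_button above 1 N), for 0.05 s.
At the end, for the whole second after the job is handed in: The battery slide stands drawn out to its stop (46 mm or more of 48), and the pin stands at rest, released, in a hole of the block: collar down on the block within 3 mm, upright within 0.1 rad (value of joint battery_slide above 0.046 m and z of pin_tip in the frame of tool_block below 0.006 m and angle between pin_grip's own z axis and vertical below 0.1 rad and x of pin_tip in the frame of tool_block between -0.06 and 0.06 m and y of pin_tip in the frame of tool_block between -0.008 and 0.008 m and linear speed of pin below 0.02 m/s); the robot touches nothing.
It fails at once if anything bears on the scale, its slide or its button with more than 20 N (contact force between scale and anything else above 20 N).
It fails at once if the button comes up (less than 2 mm down) while the slide is on its way, between 5 and 40 mm out (value of joint battery_slide between 0.005 and 0.04 m and z of release_button in the frame of recess above -0.009 m).
It fails at once if another tool in the block is lifted or tipped (distance of any of ball_tool_mid, paddle_tool_mid from where it was at the start of the episode above 0.02 m).
It fails at once if a bystander is shifted by more than 20 mm (distance of any of bowl, teacup, cell_box, mould, tin, chopsticks from where it was at the start of the episode above 0.02 m).
It also fails if it takes over 72 s, if anything falls off the work surface, if the arm or the gripper's body presses on something with over 40 N, if the wrist force passes 120 N, or if a joint passes its speed limit or range.

ROBOT

A 7-joint arm with a two-finger parallel gripper is mounted at the origin on the work surface. World frame = base frame: x ahead of the robot, y to its left, z up, the work surface at z = 0. Lengths are in mm, angles in rad, forces in N, time in s.
With the tool pointing down it reaches from about 425 to 950 mm from the base axis. Payload 4.7 kg.
Tool frame: the origin (TCP) lies between the finger pads; the fingertips stand 19 mm ahead of it and the grasp point (between the pads) is the TCP; z points along the fingers, y is the direction in which the jaws open and shut (so a half turn about z gives the same grasp; the last joint's range is limited). The gripper opens to 85 mm and grips with 20 to 120 N. Pads are 22 mm wide; open, the fingers measure 114 mm over their backs; the gripper's body (76 mm by 85 mm) begins 54 mm behind the grasp point. The pads swing forward as they close: fully open they stand 13 mm farther back than shut.
Start: joints at [-1.247, 0.469, -0.049, 1.532, 0.024, 1.141, -0.082], TCP at [233.191, 633.457, 250.335] pointing down, gripper open.
Joint ranges: [-2.59, 2.59], [-0.33, 1.99], [-1.39, 1.29], [0.1, 2.45], [-1.04, 4.18], [0.21, 1.99], [-2.66, 2.66]. Speed limits (rad/s): [2.57, 2.57, 3.14, 3.14, 3.14, 3.14, 3.14].

INTERFACE

Orientations are given as [roll, pitch, yaw] about the fixed x, y, z axes, in that order (R = Rz(yaw) Ry(pitch) Rx(roll)).
In Python, from workcell import bot gives the robot as it stands. The module is installed in compiled form; this text tells all that it offers.
- The arm moves only by the tool jog_arm, never from a script. Its argument "steps" is a list of rows, each a list of 7 numbers: the shift along the tool's x, y, z in m, then the turn, a rotation vector about the tool's x, y, z in degrees, then the finger opening in m, from 0 to 0.0854. In form: [[dx, dy, dz, rx, ry, rz, fingers], ...]. A call has 1 to 5 rows; each row shifts and turns the commanded pose from where the row before left it, along the tool's axes as they then stand; what a row does not reach is not made up. A row lasts 1/12 s, in which the tool goes at most 41.7 mm and 7.16 degrees, less where a joint would pass 70% of its speed; a pose out of reach is approached as far as the arm can. A call with a gripper value outside its range is refused whole. The fingers move at their own pace and stop on an object; "newtons" is the grip in N (left out, the last holds). Time passes only in rows, so rows that do not move let the fingers close. It gives the time, the measured TCP pose, the force and the opening at its end, in the units of the state.
- bot.state(): the state, without advancing time (a new reading comes with each control period).
- bot.capture(name): name is "side" or "top"; returns the picture (384x512x3 uint8, red, green, blue); there is no depth.
- bot.camera_model(name): a dict with "intrinsics" (3x3 intrinsics, pixels), "T" (4x4, takes a point from camera to world coordinates). Camera axes: x right, y down, z forward; pixel columns grow to the right and rows downward; lengths in mm; the calibration is good to about 2 mm. A picture is of the moment at which its call begins. camera_model takes no time and is no camera call.
- bot.sign_off(): hands the job in, once; it reports no verdict.
The state is a dict: "time_s": time; "joint_positions": joint angles; "qd": joint speeds; "tau": joint torques, N m; "tcp_pos": TCP position; "tcp_rot": TCP orientation; "wrist_force": force on the tool from outside, world axes, zero at the start; "moment": the same for the moment, N m; "gripper_width": finger opening in mm.
Only numpy, scipy, OpenCV 4.12 (cv2) and the standard library are available. Lean on these libraries where they do the work, as an engineer would, in place of code of your own. Each camera call takes 0.05 s, during which the arm holds its last target.

## Working session

There is one attempt and no reset: what is moved stays moved. The work goes in short steps, Python scripts to look and compute and a tool call to move; the robot and the scene stay as the last step left them, time stands still between calls to the robot, and variables do not carry over. Pictures are saved under pics/ and viewed, and the job is handed in when it is done.

Besides the shell and the picture viewer there is one more tool, called after "Emit:" as name([rows], argument=value, ...), one row to a line, values as JSON. jog_arm: Moves the arm, as the interface text tells. Its arguments: {"type":"object","properties":{"steps":{"type":"array"},"newtons":{"type":"number"}},"required":["steps"]}

```bash
mkdir -p pics; python3 - <<'E'
from workcell import bot
import cv2
print(bot.state())
for n in("side","top"):
    im=bot.capture(n); cv2.imwrite(f"pics/{n}0.png",cv2.cvtColor(im,cv2.COLOR_RGB2BGR))
    m=bot.camera_model(n); print(n,m)
E
```

```text
{'time_s': 0.0, 'joint_positions': array([-1.24691858,  0.46947483, -0.04860908,  1.53369245,  0.02410117,
        1.14098406, -0.08227858]), 'qd': array([-0.00340131, -0.001078  , -0.00102829, -0.00244969, -0.00149782,
        0.00203366,  0.00065484]), 'tau': array([-5.40581732e-04, -5.10302675e+01, -4.69530432e-02, -2.37713760e+01,
        1.06480048e-02,  7.61802541e-03, -3.05042072e-06]), 'tcp_pos': array([233.00957626, 632.92864541, 249.23953813]), 'tcp_rot': array([-3.13962082e+00,  6.63663169e-05,  2.78888110e+00]), 'wrist_force': array([ 0.52960102, -0.34816563, -0.11902294]), 'moment': array([-0.03954168, -0.01363502, -0.01305063]), 'gripper_width': 85.28801983420826}
side {'intrinsics': array([[360.57916017,   0.        , 253.19066677],
       [  0.        , 360.57916017, 189.08063852],
       [  0.        ,   0.        ,   1.        ]]), 'T': array([[-8.58112412e-01, -3.85356211e-01,  3.39328277e-01,
         2.33828410e+02],
       [-5.13439731e-01,  6.37854222e-01, -5.74039750e-01,
         5.70402212e+02],
       [ 4.76780857e-03, -6.66815253e-01, -7.45207814e-01,
         8.12674667e+02],
       [ 0.00000000e+00,  0.00000000e+00,  0.00000000e+00,
         1.00000000e+00]])}
top {'intrinsics': array([[365.11505526,   0.        , 255.44687616],
       [  0.        , 365.11505526, 191.3350803 ],
       [  0.        ,   0.        ,   1.        ]]), 'T': array([[ 2.37758960e-02, -9.94495242e-01,  1.02048618e-01,
         4.69581595e+02],
       [-9.99714846e-01, -2.38784283e-02,  2.16885470e-04,
         9.58207919e+00],
       [ 2.22106904e-03, -1.02024675e-01, -9.94779389e-01,
         1.14320941e+03],
       [ 0.00000000e+00,  0.00000000e+00,  0.00000000e+00,
         1.00000000e+00]])}
```

View pics/side0.png

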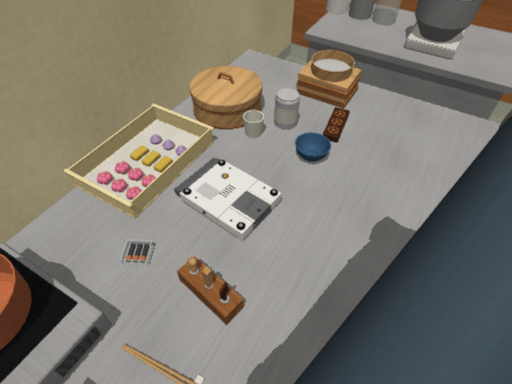

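View pics/top0.png

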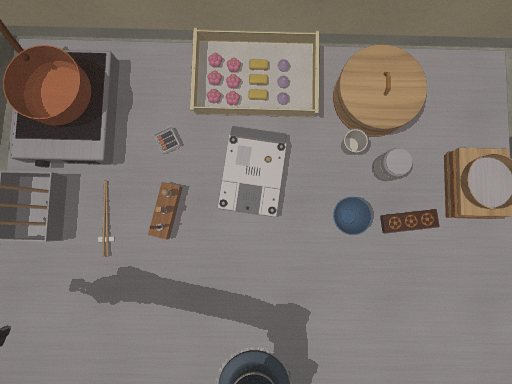

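```bash
python3 - <<'E'
import cv2
a=cv2.imread("pics/top0.png"); 
c=a[120:225,205:300]; cv2.imwrite("pics/top_scale.png",cv2.resize(c,None,fx=5.5,fy=5.5,interpolation=cv2.INTER_CUBIC))
c=a[170:250,140:200]; cv2.imwrite("pics/top_block.png",cv2.resize(c,None,fx=7,fy=7,interpolation=cv2.INTER_CUBIC))
a=cv2.imread("pics/side0.png")
c=a[150:245,165:290]; cv2.imwrite("pics/side_scale.png",cv2.resize(c,None,fx=6,fy=6,interpolation=cv2.INTER_CUBIC))
c=a[245:330,165:255]; cv2.imwrite("pics/side_block.png",cv2.resize(c,None,fx=7,fy=7,interpolation=cv2.INTER_CUBIC))
E
```

```text
(no output)
```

View pics/top_scale.png

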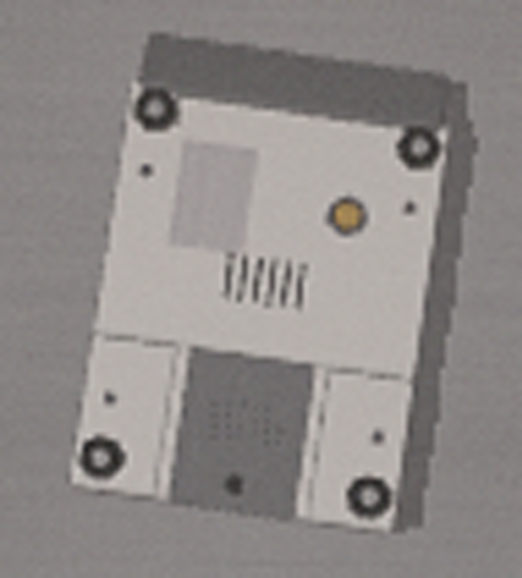

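View pics/top_block.png

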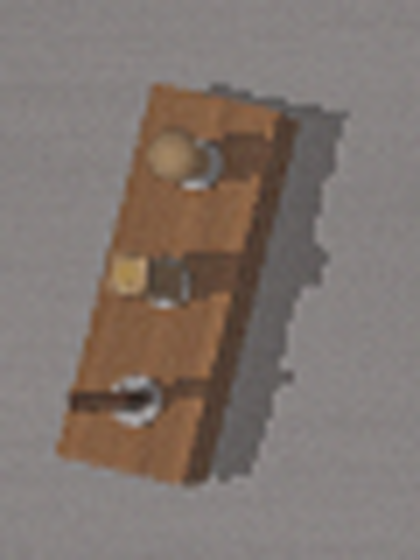

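View pics/side_scale.png

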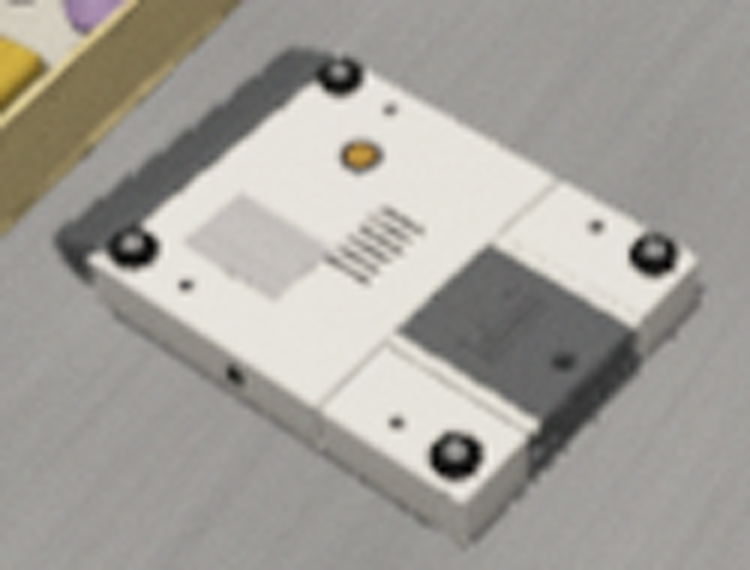

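View pics/side_block.png

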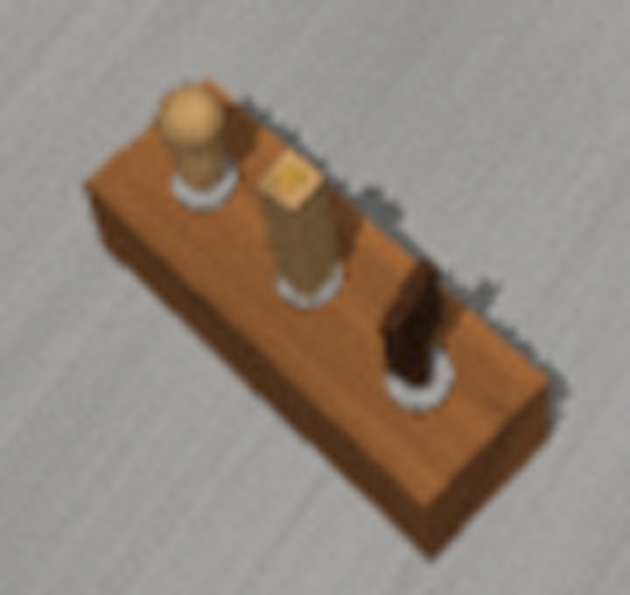

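```bash
cat > h.py <<'E'
import numpy as np, cv2
from workcell import bot
def P(n):
    m=bot.camera_model(n); K=m["intrinsics"];T=m["T"]; return K,T
def ray(n,u,v):
    K,T=P(n); d=T[:3,:3]@np.linalg.solve(K,[u,v,1.]); return T[:3,3],d/np.linalg.norm(d)
def onplane(n,u,v,z):
    o,d=ray(n,u,v); return o+d*(z-o[2])/d[2]
def proj(n,p):
    K,T=P(n); c=T[:3,:3].T@(np.asarray(p,float)-T[:3,3]); q=K@c; return q[:2]/q[2]
def tri(a,b):
    o1,d1=ray("side",*a);o2,d2=ray("top",*b)
    A=np.stack([d1,-d2],1);s=np.linalg.lstsq(A,o2-o1,rcond=None)[0]
    p,q=o1+s[0]*d1,o2+s[1]*d2
    return (p+q)/2,np.linalg.norm(p-q)
def grab(n,f):
    im=bot.capture(n); im=cv2.cvtColor(im,cv2.COLOR_RGB2BGR); cv2.imwrite(f"pics/{f}.png",im); return im
def crop(im,x0,y0,x1,y1,f,k):
    cv2.imwrite(f"pics/{f}.png",cv2.resize(im[y0:y1,x0:x1],None,fx=k,fy=k,interpolation=cv2.INTER_CUBIC))
def dark(im,u,v,r,thr=None):
    g=cv2.cvtColor(im,cv2.COLOR_BGR2GRAY).astype(float)
    u0,v0=int(round(u)),int(round(v)); w=g[v0-r:v0+r+1,u0-r:u0+r+1]
    t=np.median(w) if thr is None else thr
    k=np.clip(t-w-0.25*(t-w.min()),0,None); yy,xx=np.mgrid[v0-r:v0+r+1,u0-r:u0+r+1]
    return (k*xx).sum()/k.sum(),(k*yy).sum()/k.sum()
E
python3 - <<'E'
from h import *
t=cv2.imread("pics/top0.png");s=cv2.imread("pics/side0.png")
o=lambda pts,x0,y0,k:[((x+.5)/k+x0-.5,(y+.5)/k+y0-.5) for x,y in pts]
# feet: (-x left,-x right,+x left,+x right in top view), recess
tf=o([(101,457),(369,496),(156,109),(419,147),(233,484)],205,120,5.5)
sf=o([(653,250),(456,455),(339,75),(132,246),(563,361)],165,150,6)
r=[5,5,5,5,2]
names=["a","b","c","d","rec"]
for i,n in enumerate(names):
    z=50 if i<4 else 44
    a=dark(t,*tf[i],r[i]) ; 
    for m in (("b",),):pass
    print(n,np.round(a,2),np.round(onplane("top",*a,z),1))
    for j,q in enumerate(sf):
        pass
# top-view left = world +y ; side view: decide correspondence by projecting
for i,n in enumerate(names):
    z=50 if i<4 else 44
    a=dark(t,*tf[i],r[i]); p=onplane("top",*a,z); q=proj("side",p)
    k=min(range(5),key=lambda k:np.hypot(*(q-np.array(sf[k]))))
    b=dark(s,*sf[k],r[i]); print(n,k,np.round(q,1),np.round(b,2),np.round(onplane("side",*b,z),1),tri(b,a))
E
```

```text
a [222.99 202.61] [545.4 106.4  50. ]
b [271.95 210.  ] [526.8 -40.9  50. ]
c [232.95 139.26] [739.9  82.3  50. ]
d [280.67 146.19] [721.9 -63.8  50. ]
rec [247.15 207.7 ] [532.2  33.6  44. ]
a 1 [240.6 224.5] [240.49 226.04] [543.2 110.6  50. ] (array([545.76965787, 106.8785893 ,  43.75831947]), np.float64(0.12391850320461127))
b 0 [274.  191.1] [273.38 192.48] [525.9 -35.4  50. ] (array([527.74124106, -40.9547357 ,  43.39985899]), np.float64(1.391812243718513))
c 3 [187.  189.9] [186.54 191.06] [738.2  86.6  50. ] (array([741.62445868,  82.84695741,  44.31900974]), np.float64(0.6648571158220717))
d 2 [221.4 161.5] [220.71 162.33] [721.6 -59.6  50. ] (array([723.70288762, -63.69798218,  45.40921243]), np.float64(1.6432694541283304))
rec 4 [259.  209.3] [258.48 209.93] [532.4  36.2  44. ] (array([532.94270071,  33.97167555,  41.19338528]), np.float64(1.2675022710733512))
```

```bash
python3 - <<'E'
from h import *
t=cv2.imread("pics/top0.png");s=cv2.imread("pics/side0.png")
# block outline: wood brown mask
for n,im,c in(("top",t,(165,210)),("side",s,(210,288))):
    h=cv2.cvtColor(im,cv2.COLOR_BGR2HSV)
    x,y=c;print(n,h[y-3:y+4:3,x-3:x+4:3].tolist())
    win=np.zeros(im.shape[:2],np.uint8);win[y-45:y+45,x-45:x+45]=1
    m=((h[...,1]>90)&(win>0)).astype(np.uint8)
    cs,_=cv2.findContours(m,cv2.RETR_EXTERNAL,cv2.CHAIN_APPROX_NONE);k=max(cs,key=cv2.contourArea)
    print(cv2.contourArea(k),cv2.minAreaRect(k)); print(cv2.approxPolyDP(cv2.convexHull(k),2,True)[:,0].tolist())
    # yellow top of pin
    m=((h[...,1]>70)&(h[...,2]>150)&(win>0)).astype(np.uint8)
    cs,_=cv2.findContours(m,cv2.RETR_EXTERNAL,cv2.CHAIN_APPROX_NONE)
    for k in cs:
        if len(k)>3: print("bright",cv2.minAreaRect(k),len(k))
o=lambda pts,x0,y0,k:[((x+.5)/k+x0-.5,(y+.5)/k+y0-.5) for x,y in pts]
print("block top corners (top)")
B=[onplane("top",*q,45) for q in o([(153,84),(297,115),(189,487),(55,455)],140,170,7)]; print(np.round(B,1).tolist())
B=[onplane("side",*q,45) for q in o([(208,80),(88,185),(430,505),(550,382)],165,245,7)]; print(np.round(B,1).tolist())
tp=o([(110,258),(144,255),(147,289),(114,293)],140,170,7);sp=o([(258,183),(290,150),(325,178),(292,210)],165,245,7)
print("pintop",np.round([onplane("top",*q,111) for q in tp],1).tolist()); print(np.round([onplane("side",*q,111) for q in sp],1).tolist())
print(tri(np.mean(sp,0),np.mean(tp,0)))
E
```

```text
top [[[16, 61, 92], [16, 47, 93], [11, 97, 89]], [[18, 77, 86], [13, 76, 91], [12, 106, 91]], [[8, 22, 139], [14, 79, 107], [13, 123, 131]]]
1063.5 ((164.88601684570312, 210.23316955566406), (21.275638580322266, 54.97054672241211), 14.743562698364258)
[[162, 182], [181, 187], [169, 236], [166, 238], [148, 234]]
bright ((158.0, 209.0), (4.0, 4.0), 90.0) 14
bright ((164.0, 192.0), (2.0, 2.0), 90.0) 6
side [[[16, 128, 106], [17, 113, 106], [12, 60, 135]], [[12, 46, 123], [13, 65, 129], [14, 168, 146]], [[13, 161, 136], [13, 169, 136], [13, 168, 138]]]
1971.5 ((210.27928161621094, 288.39031982421875), (72.78994750976562, 29.906227111816406), 43.53120040893555)
[[189, 258], [197, 258], [242, 298], [242, 307], [227, 323], [180, 280], [177, 271]]
bright ((224.5, 311.5), (4.242640495300293, 0.0), -135.0) 6
bright ((235.80690002441406, 294.71722412109375), (13.453369140625, 1.9930917024612427), 41.633541107177734) 23
bright ((219.44003295898438, 280.0799865722656), (7.600000381469727, 2.0), 36.869895935058594) 14
bright ((200.00001525878906, 275.0), (4.242640495300293, 1.4142134189605713), 45.0) 8
bright ((204.55999755859375, 268.91998291015625), (10.0, 6.40000057220459), 36.869895935058594) 24
bright ((192.00001525878906, 260.0000305175781), (7.155416965484619, 8.944271087646484), 26.56505012512207) 26
block top corners (top)
[[605.1, 295.3, 45.0], [593.1, 232.5, 45.0], [432.6, 271.4, 45.0], [444.8, 329.1, 45.0]]
[[593.9, 242.2, 45.0], [603.9, 296.0, 45.0], [443.1, 328.3, 45.0], [432.5, 275.1, 45.0]]
pintop [[525.8, 292.0, 111.0], [527.3, 278.3, 111.0], [513.6, 276.4, 111.0], [511.7, 289.6, 111.0]]
[[527.4, 291.9, 111.0], [525.7, 277.5, 111.0], [510.7, 279.8, 111.0], [513.0, 294.0, 111.0]]
(array([519.90038327, 284.81882292, 108.67592605]), np.float64(0.4453292990331904))
```

```bash
python3 - <<'E'
from h import *
t=cv2.imread("pics/top0.png");s=cv2.imread("pics/side0.png")
a=cv2.resize(t[200:220,150:170],None,fx=20,fy=20,interpolation=cv2.INTER_CUBIC)
b=cv2.resize(s[262:282,196:216],None,fx=20,fy=20,interpolation=cv2.INTER_CUBIC)
cv2.imwrite("pics/pinzoom.png",np.hstack([a,b]))
for im,n,x0,y0 in((a,"top",150,200),(b,"side",196,262)):
    h=cv2.cvtColor(im,cv2.COLOR_BGR2HSV)
    for thr in(150,165,180):
        m=((h[...,2]>thr)&(h[...,1]>70)).astype(np.uint8);cs,_=cv2.findContours(m,cv2.RETR_EXTERNAL,cv2.CHAIN_APPROX_NONE);k=max(cs,key=cv2.contourArea)
        w=np.array([onplane(n,(p[0]+.5)/20+x0-.5,(p[1]+.5)/20+y0-.5,111)[:2] for p in k[:,0]],np.float32)
        print(n,thr,cv2.minAreaRect(w))
E
```

```text
top 150 ((519.20947265625, 284.528564453125), (13.495644569396973, 14.419431686401367), 88.01861572265625)
top 165 ((518.6502685546875, 283.01275634765625), (10.679381370544434, 12.779891967773438), 18.220338821411133)
top 180 ((523.4603881835938, 279.37554931640625), (2.126718044281006, 1.2712785005569458), 2.8913941383361816)
side 150 ((524.2913208007812, 284.9990539550781), (15.273941993713379, 25.416948318481445), 83.20890045166016)
side 165 ((520.2332153320312, 285.4103088378906), (14.066435813903809, 16.37153434753418), 82.56725311279297)
side 180 ((519.8052978515625, 285.3555603027344), (12.589638710021973, 14.300046920776367), 82.55599212646484)
```

View pics/pinzoom.png

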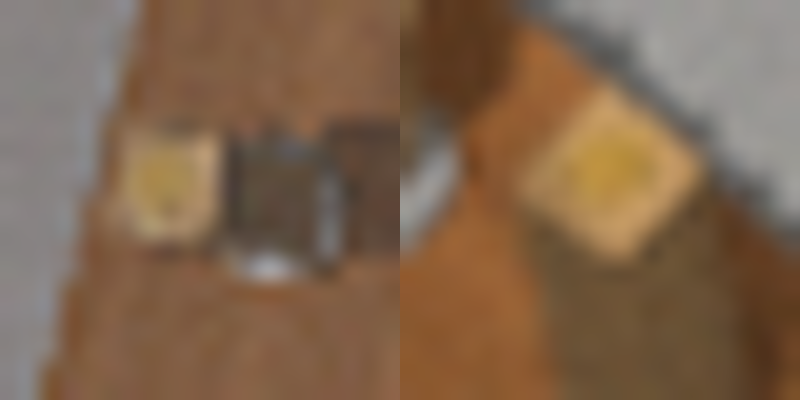

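Emit:
jog_arm([
  [-0.026, -0.0152, 0, 0, 0, -5.0, 0.0854],
  [-0.026, -0.0152, 0, 0, 0, -5.0, 0.0854],
  [-0.026, -0.0152, 0, 0, 0, -5.2, 0.0854],
  [-0.026, -0.0152, 0, 0, 0, 0, 0.0854],
  [-0.026, -0.0152, 0, 0, 0, 0, 0.0854],
])

```text
time_s: 0.52
tcp_pos: [346.2, 533.0, 249.9]
tcp_rot: [-3.141, -0.0, 3.055]
wrist_force: [0.9, 0.1, 0.7]
gripper_width: 85.5
```

```bash
cat >> h.py <<'E'
from scipy.spatial.transform import Rotation as Ro
def need(target,yawdeg=None,s=None):
    """tool-frame shift (m) and turn (deg) from measured pose to a straight-down target (mm)"""
    s=s or bot.state(); R=Ro.from_euler("xyz",s["tcp_rot"])
    d=R.inv().apply(np.asarray(target,float)-s["tcp_pos"])/1000
    out=[np.round(d,4).tolist()]
    if yawdeg is not None:
        G=Ro.from_euler("xyz",[180,0,yawdeg],degrees=True); out.append(np.round((R.inv()*G).as_rotvec(degrees=True),2).tolist())
    print("t",round(s["time_s"],2),"pos",np.round(s["tcp_pos"],1),"rot",np.round(np.degrees(s["tcp_rot"]),1),"F",np.round(s["wrist_force"],2),"w",round(s["gripper_width"],1)); print("need",*out)
E
python3 -c "
from h import *
need([519.5,285,200],175)"
```

```text
t 0.52 pos [346.2 533.  249.9] rot [-180.   -0.  175.] F [0.94 0.12 0.7 ] w 85.5
need [-0.1942, -0.232, 0.05] [-0.04, -0.03, 0.02]
```

Emit:
jog_arm([
  [-0.0194, -0.0232, 0.005, 0, 0, 0, 0.0854],
  [-0.0194, -0.0232, 0.005, 0, 0, 0, 0.0854],
  [-0.0194, -0.0232, 0.005, 0, 0, 0, 0.0854],
  [-0.0194, -0.0232, 0.005, 0, 0, 0, 0.0854],
  [-0.0194, -0.0232, 0.005, 0, 0, 0, 0.0854],
])

```text
time_s: 0.93
tcp_pos: [432.5, 408.7, 224.7]
tcp_rot: [-3.141, -0.0, 3.054]
wrist_force: [-0.1, -0.1, -0.2]
gripper_width: 85.4
```

Emit:
jog_arm([
  [-0.0194, -0.0232, 0.005, 0, 0, 0, 0.0854],
  [-0.0194, -0.0232, 0.005, 0, 0, 0, 0.0854],
  [-0.0194, -0.0232, 0.005, 0, 0, 0, 0.0854],
  [-0.0194, -0.0232, 0.005, 0, 0, 0, 0.0854],
  [0, 0, 0, 0, 0, 0, 0.0854],
])

```text
time_s: 1.35
tcp_pos: [504.9, 303.2, 203.9]
tcp_rot: [-3.136, 0.001, 3.044]
wrist_force: [0.4, -0.4, -0.3]
gripper_width: 85.7
```

```bash
python3 -c "
from h import *
need([519.5,285,200],175)
for n in ('side','top'):
    im=grab(n,n+'1'); u,v=map(int,proj(n,[519.5,285,120])); print(n,u,v)
    crop(im,u-45,v-45,u+45,v+45,n+'1z',4)
a=cv2.imread('pics/side1z.png');b=cv2.imread('pics/top1z.png');cv2.imwrite('pics/v1.png',np.hstack([a,b]))
"
```

```text
t 1.35 pos [504.9 303.2 203.9] rot [-179.7    0.   174.4] F [ 0.36 -0.36 -0.3 ] w 85.7
need [-0.0163, -0.0167, 0.004] [-0.31, 0.04, -0.62]
side 205 267
top 156 208
```

View pics/v1.png

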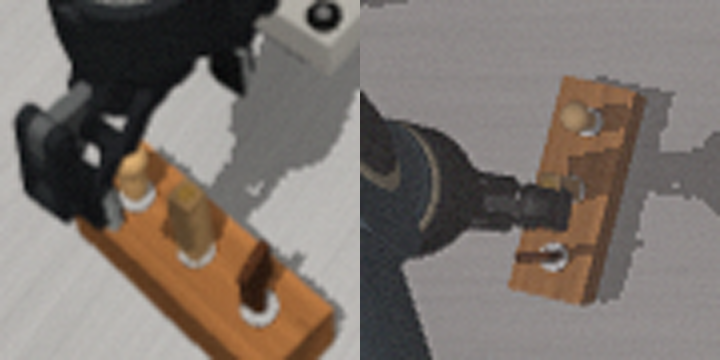

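Emit:
jog_arm([
  [-0.008, -0.0085, 0.01, 0, 0, 0, 0.0854],
  [-0.008, -0.0085, 0.015, 0, 0, -0.6, 0.0854],
  [0, 0, 0.02, 0, 0, 0, 0.0854],
  [0, 0, 0, 0, 0, 0, 0.0854],
  [0, 0, 0, 0, 0, 0, 0.0854],
])

```text
time_s: 1.87
tcp_pos: [514.4, 293.2, 159.1]
tcp_rot: [-3.14, -0.003, 3.066]
wrist_force: [-0.4, 0.2, 0.5]
gripper_width: 85.6
```

```bash
python3 -c "
from h import *
need([519.5,285,82],175)"
```

```text
t 1.87 pos [514.4 293.2 159.1] rot [-179.9   -0.2  175.7] F [-0.41  0.18  0.45] w 85.6
need [-0.0059, -0.0077, 0.0771] [-0.07, -0.15, 0.69]
```

Emit:
jog_arm([
  [-0.003, -0.004, 0.0, 0, 0, 0.7, 0.0854],
  [-0.003, -0.0037, 0.01, 0, 0, 0, 0.0854],
  [0, 0, 0.01, 0, 0, 0, 0.0854],
  [0, 0, 0, 0, 0, 0, 0.0854],
])

```text
time_s: 2.2
tcp_pos: [520.1, 283.6, 138.4]
tcp_rot: [-3.14, -0.003, 3.052]
wrist_force: [-1.3, 0.3, -0.8]
gripper_width: 85.6
```

```bash
python3 -c "
from h import *
need([519.5,285,82],175)
for n in ('side','top'):
    im=grab(n,n+'2'); u,v=map(int,proj(n,[519.5,285,120]))
    crop(im,u-45,v-45,u+45,v+45,n+'2z',4)
a=cv2.imread('pics/side2z.png');b=cv2.imread('pics/top2z.png');cv2.imwrite('pics/v2.png',np.hstack([a,b]))
"
```

```text
t 2.2 pos [520.1 283.6 138.4] rot [-1.799e+02 -1.000e-01  1.749e+02] F [-1.32  0.3  -0.77] w 85.6
need [0.0006, 0.0015, 0.0564] [-0.11, -0.14, -0.15]
```

View pics/v2.png

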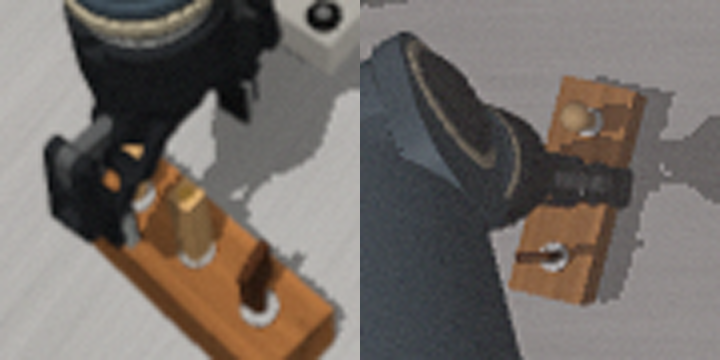

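Emit:
jog_arm([
  [0, 0.001, 0.014, 0, 0, 0, 0.0854],
  [0, 0, 0.014, 0, 0, 0, 0.0854],
  [0, 0, 0.014, 0, 0, 0, 0.0854],
  [0, 0, 0.014, 0, 0, 0, 0.0854],
  [0, 0, 0, 0, 0, 0, 0.0854],
])

```text
time_s: 2.72
tcp_pos: [519.5, 285.0, 82.1]
tcp_rot: [-3.139, -0.004, 3.053]
wrist_force: [0.3, -0.2, 0.5]
gripper_width: 85.5
```

```bash
python3 -c "
from h import *
need([519.5,285,82],175)
"
```

```text
t 2.72 pos [519.5 285.   82.1] rot [-179.9   -0.2  174.9] F [ 0.26 -0.18  0.5 ] w 85.5
need [0.0, -0.0, 0.0001] [-0.14, -0.21, -0.08]
```

Emit:
jog_arm([
  [0, 0, 0, 0, 0, 0, 0.05],
  [0, 0, 0, 0, 0, 0, 0.03],
  [0, 0, 0, 0, 0, 0, 0.022],
  [0, 0, 0, 0, 0, 0, 0.01],
  [0, 0, 0, 0, 0, 0, 0.01],
], newtons=40)

```text
time_s: 3.13
tcp_pos: [521.5, 285.8, 85.1]
tcp_rot: [3.141, 0.001, 3.052]
wrist_force: [0.1, 0.1, -0.0]
gripper_width: 25.3
```

Emit:
jog_arm([
  [0, 0, 0, 0, 0, 0, 0.005],
  [0, 0, 0, 0, 0, 0, 0.005],
  [0, 0, 0, 0, 0, 0, 0.005],
], newtons=70)

```text
time_s: 3.38
tcp_pos: [521.3, 285.7, 84.8]
tcp_rot: [3.141, 0.001, 3.052]
wrist_force: [-0.2, -0.5, 3.6]
gripper_width: 15.0
```

```bash
python3 -c "
from h import *
need([519.5,285,82],175)
"
```

```text
t 3.38 pos [521.3 285.7  84.8] rot [180.    0.  174.9] F [-0.2  -0.46  3.6 ] w 15.0
need [0.0018, -0.0008, 0.0028] [0.03, 0.03, -0.12]
```

Emit:
jog_arm([
  [0, 0, 0, 0, 0, 0, 0.005],
  [0, 0, 0, 0, 0, 0, 0.005],
])

```text
time_s: 3.55
tcp_pos: [521.3, 285.6, 84.8]
tcp_rot: [3.141, 0.001, 3.052]
wrist_force: [-0.8, -1.7, 6.0]
gripper_width: 15.0
```

```bash
python3 -c "
from h import *
need([519.5,285,82],175)
for n in ('side','top'):
    im=grab(n,n+'3'); u,v=map(int,proj(n,[519.5,285,90]))
    crop(im,u-45,v-45,u+45,v+45,n+'3z',4)
    need([519.5,285,82],175)
a=cv2.imread('pics/side3z.png');b=cv2.imread('pics/top3z.png');cv2.imwrite('pics/v3.png',np.hstack([a,b]))
"
```

```text
t 3.55 pos [521.3 285.6  84.8] rot [180.    0.  174.9] F [-0.75 -1.74  5.99] w 15.0
need [0.0018, -0.0008, 0.0028] [0.02, 0.03, -0.12]
t 3.6 pos [521.4 285.7  84.8] rot [180.    0.  174.9] F [-0.94 -0.42  5.25] w 14.9
need [0.0018, -0.0008, 0.0028] [0.03, 0.03, -0.12]
t 3.65 pos [521.3 285.7  84.8] rot [180.    0.  174.9] F [-0.99 -1.46  5.19] w 15.3
need [0.0018, -0.0008, 0.0028] [0.03, 0.03, -0.12]
```

View pics/v3.png

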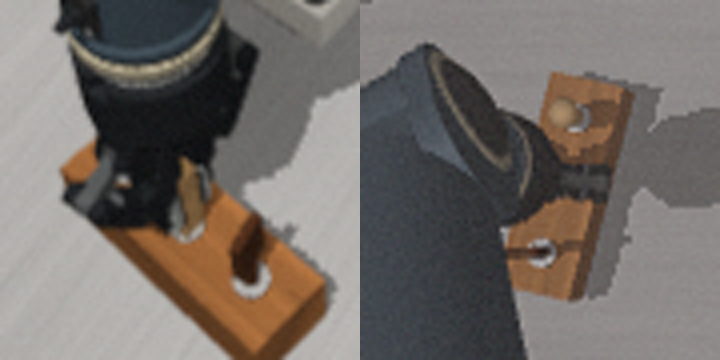

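Emit:
jog_arm([
  [0, 0, -0.006, 0, 0, 0, 0.005],
  [0, 0, -0.012, 0, 0, 0, 0.005],
  [0, 0, -0.016, 0, 0, 0, 0.005],
  [0, 0, -0.016, 0, 0, 0, 0.005],
  [0, 0, -0.016, 0, 0, 0, 0.005],
])

```text
time_s: 4.07
tcp_pos: [520.8, 285.5, 151.4]
tcp_rot: [3.142, -0.0, 3.052]
wrist_force: [0.0, 1.4, -0.5]
gripper_width: 14.9
```

```bash
python3 -c "
from h import *
need([533,34,160],173)
for n in ('side','top'):
    im=grab(n,n+'4'); u,v=map(int,proj(n,[519.5,285,120]))
    crop(im,u-45,v-45,u+45,v+45,n+'4z',4)
    need([533,34,160],173)
a=cv2.imread('pics/side4z.png');b=cv2.imread('pics/top4z.png');cv2.imwrite('pics/v4.png',np.hstack([a,b]))
"
```

```text
t 4.07 pos [520.8 285.5 151.4] rot [180.   -0.  174.9] F [ 0.04  1.45 -0.52] w 14.9
need [-0.0345, -0.2494, -0.0086] [-0.0, -0.02, 1.89]
t 4.12 pos [522.7 286.6 154.9] rot [179.8   0.3 174.9] F [ 0.43 -0.52  2.22] w 15.0
need [-0.0328, -0.2507, -0.0059] [0.22, 0.27, 1.89]
t 4.17 pos [522.6 286.6 153.4] rot [179.8   0.3 174.9] F [ 0.63 -0.32 -0.18] w 14.9
need [-0.0329, -0.2506, -0.0074] [0.22, 0.27, 1.88]
```

View pics/v4.png

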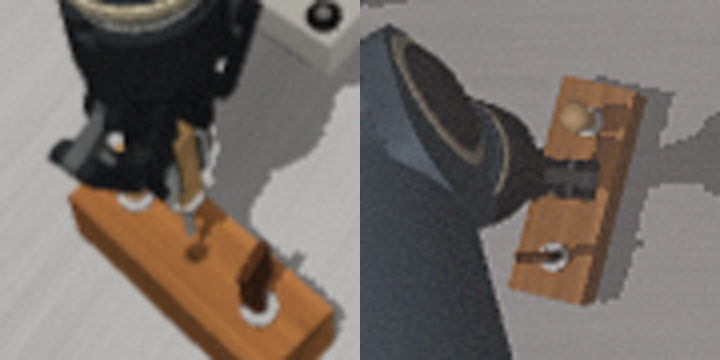

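Emit:
jog_arm([
  [-0.002, -0.01, -0.004, 0, 0, 0.9, 0.005],
  [-0.003, -0.02, -0.003, 0, 0, 1.0, 0.005],
  [-0.003, -0.024, 0, 0, 0, 0, 0.005],
  [-0.003, -0.024, 0, 0, 0, 0, 0.005],
  [-0.003, -0.024, 0, 0, 0, 0, 0.005],
])

```text
time_s: 4.58
tcp_pos: [522.4, 178.9, 156.4]
tcp_rot: [-3.139, -0.002, 3.017]
wrist_force: [0.1, -0.1, -1.2]
gripper_width: 15.4
```

Emit:
jog_arm([
  [-0.002, -0.024, 0, 0, 0, 0, 0.005],
  [-0.002, -0.024, 0, 0, 0, 0, 0.005],
  [-0.002, -0.024, 0, 0, 0, 0, 0.005],
  [-0.002, -0.02, 0, 0, 0, 0, 0.005],
  [0, 0, 0, 0, 0, 0, 0.005],
])

```text
time_s: 5.0
tcp_pos: [518.5, 82.4, 156.4]
tcp_rot: [-3.137, -0.002, 3.009]
wrist_force: [-0.3, -0.6, -1.2]
gripper_width: 15.1
```

```bash
python3 -c "
from h import *
need([533,34,160],173)
"
```

```text
t 5.0 pos [518.5  82.4 156.4] rot [-1.797e+02 -1.000e-01  1.724e+02] F [-0.28 -0.65 -1.18] w 15.1
need [-0.0207, -0.0461, -0.0035] [-0.26, -0.14, -0.6]
```

Emit:
jog_arm([
  [-0.005, -0.014, -0.001, 0, 0, -0.6, 0.005],
  [-0.005, -0.014, -0.001, 0, 0, 0, 0.005],
  [-0.005, -0.014, -0.001, 0, 0, 0, 0.005],
  [-0.004, -0.004, 0, 0, 0, 0, 0.005],
  [0, 0, 0, 0, 0, 0, 0.005],
])

```text
time_s: 5.42
tcp_pos: [533.4, 39.9, 159.8]
tcp_rot: [-3.141, -0.001, 3.025]
wrist_force: [0.5, -0.4, -0.6]
gripper_width: 15.2
```

Emit:
jog_arm([
  [0, 0, 0, 0, 0, 0, 0.005],
  [0, 0, 0, 0, 0, 0, 0.005],
])

```text
time_s: 5.58
tcp_pos: [533.0, 43.3, 159.9]
tcp_rot: [3.141, -0.001, 3.031]
wrist_force: [-0.2, 0.3, -0.5]
gripper_width: 14.9
```

```bash
python3 -c "
from h import *
need([533,34,150],173)
for n in ('side','top'):
    im=grab(n,n+'5'); u,v=map(int,proj(n,[533,34,60]))
    crop(im,u-30,v-30,u+30,v+30,n+'5z',7)
a=cv2.imread('pics/side5z.png');b=cv2.imread('pics/top5z.png');cv2.imwrite('pics/v5.png',np.hstack([a,b])[:,:800])
need([533,34,150],173)
"
```

```text
t 5.58 pos [533.   43.3 159.9] rot [ 1.800e+02 -1.000e-01  1.736e+02] F [-0.17  0.34 -0.47] w 14.9
need [-0.0011, -0.0093, 0.0099] [0.02, -0.06, 0.64]
t 5.68 pos [533.1  43.5 160.1] rot [180.   -0.  173.7] F [-0.2   0.59 -0.81] w 15.2
need [-0.001, -0.0095, 0.0101] [0.02, -0.04, 0.68]
```

View pics/v5.png

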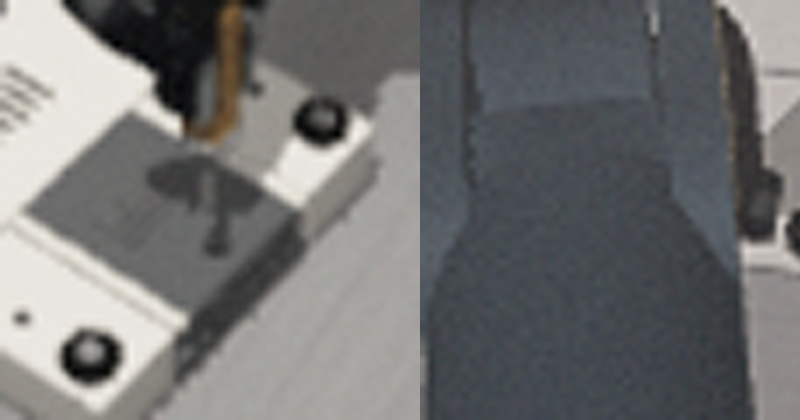

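```bash
python3 -c "
from h import *
im=cv2.imread('pics/side5.png'); u,v=map(int,proj('side',[533,34,60])); u0,v0=u-22,v-30
k=14;z=cv2.resize(im[v0:v0+42,u0:u0+42],None,fx=k,fy=k,interpolation=cv2.INTER_CUBIC)
for p,c in (([533.1,43.5,78],(0,0,255)),([533.1,43.5,120],(0,255,0)),([533.1,43.5,155],(255,0,0)),([532.6,34,44],(255,0,255))):
    q=proj('side',p);print(q);x,y=[int((a-b+.5)*k) for a,b in zip(q,(u0,v0))];cv2.circle(z,(x,y),3,c,-1)
cv2.imwrite('pics/v5b.png',z)
"
```

```text
[257.06403428 203.6627137 ]
[257.27424573 193.1844927 ]
[257.46066405 183.89226604]
[258.83208686 209.37783847]
```

View pics/v5b.png

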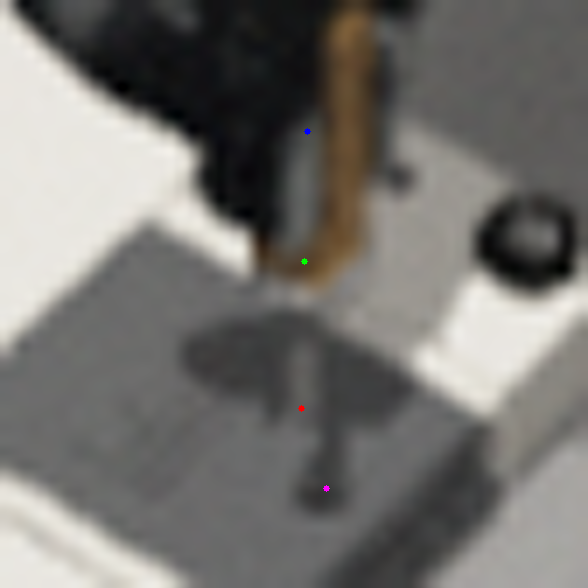

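Emit:
jog_arm([
  [-0.001, -0.004, 0.006, 0, 0, 0.3, 0.005],
  [-0.001, -0.004, 0.008, 0, 0, 0.3, 0.005],
  [0, -0.001, 0.008, 0, 0, 0, 0.005],
  [0, 0, 0.004, 0, 0, 0, 0.005],
  [0, 0, 0, 0, 0, 0, 0.005],
])

```text
time_s: 6.1
tcp_pos: [533.4, 33.1, 132.6]
tcp_rot: [-3.141, -0.003, 3.019]
wrist_force: [-0.2, -0.6, -1.8]
gripper_width: 14.9
```

Emit:
jog_arm([
  [0, 0, 0, 0, 0, 0, 0.005],
  [0, 0, 0, 0, 0, 0, 0.005],
])

```text
time_s: 6.27
tcp_pos: [534.6, 33.5, 134.3]
tcp_rot: [3.141, 0.0, 3.019]
wrist_force: [-0.4, -0.8, -1.2]
gripper_width: 15.3
```

```bash
cat > look.py <<'E'
from h import *
import sys
f=sys.argv[1]; tgt=eval(sys.argv[2])
need(tgt,173); s=bot.state(); p=s["tcp_pos"]
im=grab('side',f); u,v=map(int,proj('side',[533,34,60])); u0,v0=u-22,v-30
k=14;z=cv2.resize(im[v0:v0+42,u0:u0+42],None,fx=k,fy=k,interpolation=cv2.INTER_CUBIC)
for q,c in (([p[0],p[1],p[2]-82],(0,0,255)),([532.6,34.5,44],(255,0,255))):
    q=proj('side',q);x,y=[int((a-b+.5)*k) for a,b in zip(q,(u0,v0))];print(c,np.round(q,2),x,y)
    if len(sys.argv)>3: cv2.circle(z,(x,y),2,c,-1)
cv2.imwrite(f'pics/{f}z.png',z)
E
python3 look.py s6 [534.4,34.5,130]
```

```text
t 6.27 pos [534.6  33.5 134.3] rot [180.   0. 173.] F [-0.38 -0.83 -1.24] w 15.3
need [0.0003, 0.001, 0.0043] [0.01, 0.01, -0.0]
(0, 0, 255) [258.34 207.04] 319 455
(255, 0, 255) [258.74 209.5 ] 325 490
```

View pics/s6z.png

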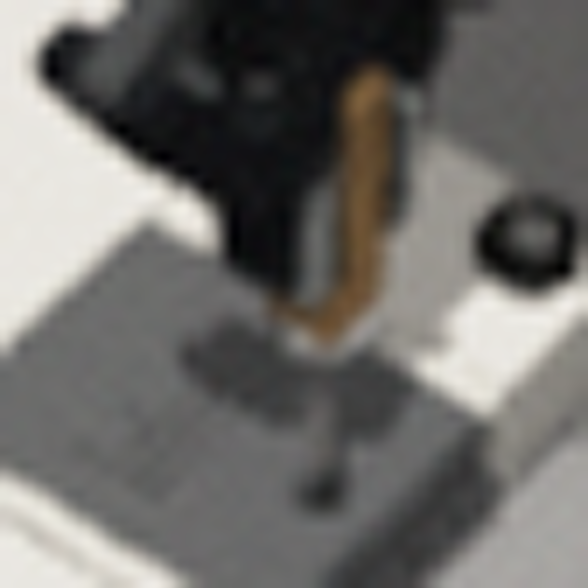

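```bash
python3 -c "
from h import *
im=cv2.imread('pics/side0.png')
b=cv2.imread('pics/s6.png')
g=lambda i:cv2.cvtColor(i,cv2.COLOR_BGR2GRAY)[194:216,246:274]
print(g(im)[8:]);print(g(b))
z=np.hstack([cv2.resize(np.clip((g(i).astype(float)-30)*2.2,0,255).astype(np.uint8),None,fx=14,fy=18,interpolation=cv2.INTER_CUBIC) for i in(im,b)])
cv2.imwrite('pics/s6c.png',z)
"
```

```text
[[102 102 103 100  97  93  91  95  97  99 105 102 103 102 103 104 103 104
  102 109 141 187 218 223 216 216 180 148]
 [104 102  99  96  92  87  94  97 100 106 101 102 104 102 105 102 104 103
  101 105 102 121 165 203 217 195 138 132]
 [ 99  99  97  97  91  98  96  98 101 103 102 107 104 102 105 100 103 106
  104 100 103 104 105 133 168 152 138 130]
 [ 95  96  97  90  99  99  98 100 104 103 104 102 103 104 104 105 103 104
  102 101 103 104 100  91  92 121 136 130]
 [ 90  94  92  96  98 100 102 103 103 104 105 105  99 104 103 103 102 103
  103 102 103  99  89  69  80 112 134 126]
 [ 96  92  96  97  96 104 101 105 101 104 103 105 101 104 102 103 102 102
  104 105  99  86  65  61  84 118 129 117]
 [ 92  96  94  98 102 105 102 103 102 104 101  97  91  94  95 101 104 106
  104 103  86  68  56  53  77 114 125 112]
 [ 91  95  95 101 103 105 103 103 106 102  98  79  71  67  76  97 108 102
   99  91  74  58  53  55  67  86 121 135]
 [ 95  97 101 102 104 102 101 102 103 102  94  65  49  50  71  97 103  99
   89  73  63  53  59  67  63  88 136 156]
 [103 103 105 101 104 104 102 104 104 104  98  
[... 2413 characters left out ...]
 99  97 110 110 107 105 107 104 107 106  98  72  49  41  71 103 107 104
   92  77  65  56  63  67  68  92 139 163]
 [110 108 108 105 107 108 106 107 108 108 103  90  74  72  88 106 107  93
   76  66  56  58  60  66  70 119 162 166]
 [107 108 107 107 108 107 106 108 105 106 109 107 107 107 107 103  90  77
   64  56  60  66  58  72 103 137 161 163]
 [103 107 107 107 109 109 107 105 106 108 107 107 108 107 102  90  76  65
   55  60  62  68  73 102 139 161 162 167]
 [139 115 109 107 108 105 106 105 105 104 107 108 106 105  91  70  63  58
   56  55  60  73 103 137 162 163 164 165]
 [204 172 123 106 105 106 110 106 106 105 105 107 102  90  69  61  56  61
   65  56  75 100 141 162 165 164 168 167]]
```

View pics/s6c.png

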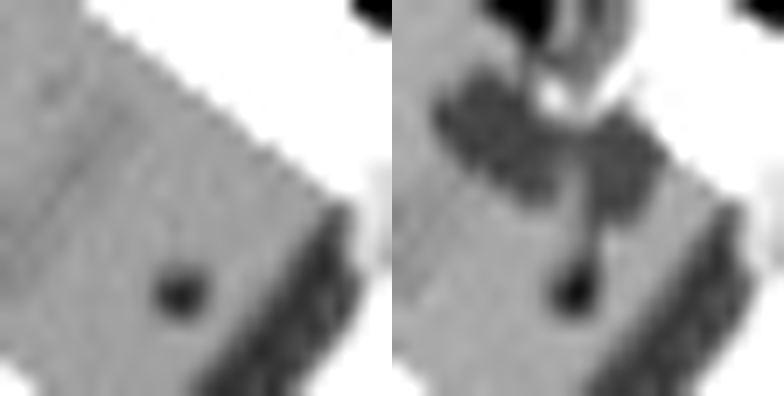

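Emit:
jog_arm([
  [0.0004, 0.0006, 0.002, 0, 0, 0, 0.005],
  [0.0004, 0.0006, 0.002, 0, 0, 0, 0.005],
  [0, 0, 0, 0, 0, 0, 0.005],
  [0, 0, 0, 0, 0, 0, 0.005],
])

```text
time_s: 6.65
tcp_pos: [533.6, 34.8, 130.2]
tcp_rot: [3.142, -0.0, 3.019]
wrist_force: [0.3, 0.1, -0.0]
gripper_width: 15.2
```

```bash
python3 look.py s7 [533.9,34.7,128]; python3 -c "
from h import *
b=cv2.imread('pics/s7.png')
z=cv2.resize(np.clip((cv2.cvtColor(b,cv2.COLOR_BGR2GRAY)[190:220,240:280].astype(float)-30)*2.2,0,255).astype(np.uint8),None,fx=18,fy=18,interpolation=cv2.INTER_CUBIC)
cv2.imwrite('pics/s7c.png',z)"
```

```text
t 6.65 pos [533.6  34.8 130.2] rot [180.  -0. 173.] F [ 0.26  0.09 -0.05] w 15.2
need [-0.0003, -0.0, 0.0022] [0.0, -0.01, 0.0]
(0, 0, 255) [258.38 208.44] 320 475
(255, 0, 255) [258.74 209.5 ] 325 490
```

View pics/s7c.png

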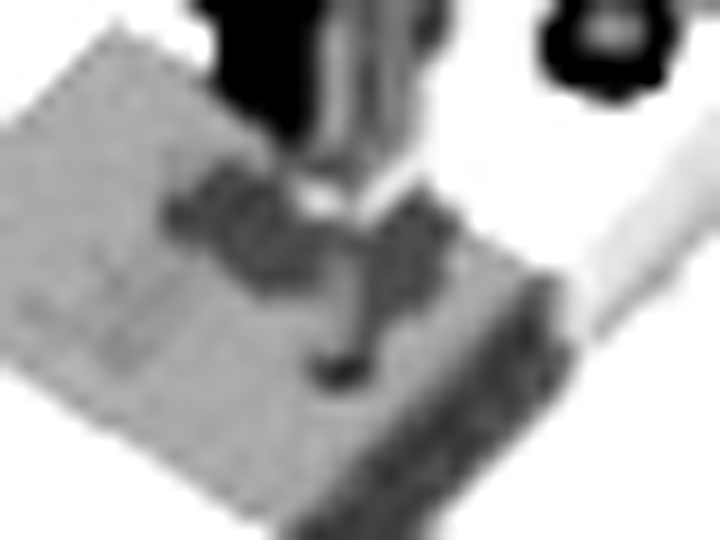

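```bash
python3 -c "
from h import *
np.set_printoptions(linewidth=200)
g=lambda f:cv2.cvtColor(cv2.imread(f),cv2.COLOR_BGR2GRAY)[197:213,250:270].astype(int)
print(g('pics/s7.png'));print(g('pics/s7.png')-g('pics/side0.png'))
print(cv2.imread('pics/s7.png')[190:202,252:270,::-1].tolist()[0:0])
h=cv2.cvtColor(cv2.imread('pics/s7.png'),cv2.COLOR_BGR2HSV)[176:204,248:272]
print(h[...,1])
"
```

```text
[[104 105 107 102  83  45  41  70  97  81  76  81  95 125 149 151 152 151 184 229]
 [100  98  94  93  97  69  61  77  78  75  88  90 112 137 145 146 150 152 185 231]
 [ 96  85  65  73  86  74  79  69  66  73  90 115 135 132 150 147 145 163 206 231]
 [ 84  61  64  61  59  69  96 113 102  84 113 135 115  95 138 148 163 205 228 228]
 [ 63  63  61  56  63  64  88 123 119 104 124 109  68  68  95 124 179 226 229 224]
 [ 62  63  60  64  62  60  70  74  77  88  96  68  65  64  63  91 148 193 221 227]
 [ 76  72  62  66  63  65  64  64  70  67  68  64  65  65  68  94 106 125 174 209]
 [ 94  94  72  64  66  64  63  68  80  78  67  62  65  63  80 110 106 107 109 138]
 [ 99 101  94  74  63  62  63  70  85  86  67  65  66  64  78 104 106 108 105  91]
 [101 104 106 101  82  84  83  86  90  88  67  65  64  69  91 105 107 101  89  71]
 [102 107 105 108 106 106 106 103  97  88  67  69  83  89 107 106 103  89  71  63]
 [107 105 105 107 108 108 104 103  98  84  68  90 108 106 106 101  92  69  59  54]
 [108 105 109 105 106 107 100  89  90  74  70 102 107 105 101  91  74  59  56  57]
 [106 107 108 108 106
[... 3953 characters left out ...]
6  12]
 [  2   0   2   2   7   7   9  56  52  14  10  52 122 126  99  38  14  13  16  17  15   8  10  10]
 [  2   5   3   5   0   5  13  71  97  52  46 110 126 115  60  25  14  17  17  16  15   8  10   9]
 [  7   3   5   3  11   7   9  39  59 104 128 127 114  66  24  13  13  15  16  15  16   8   9   9]
 [  2   3   6   4   4  12   9  11  15  28  56 107  67  27  11   8  11  14  14  13  10  10  10   9]
 [  8   0   4   8   4   4   4   4   3   6  21  54  28   7   4   4  13  14  14  13  10  15  11  10]
 [  5   4   4   4   4   4   4   4   4   3   7  11   8  11   4  12   4   3  12  13  13  12  14  16]
 [  3   0   3   4   4   4   4   8   8   0   4  11   7   8   4   8   7   5   2   8  13  14  16  16]]
```

View pics/s7z.png

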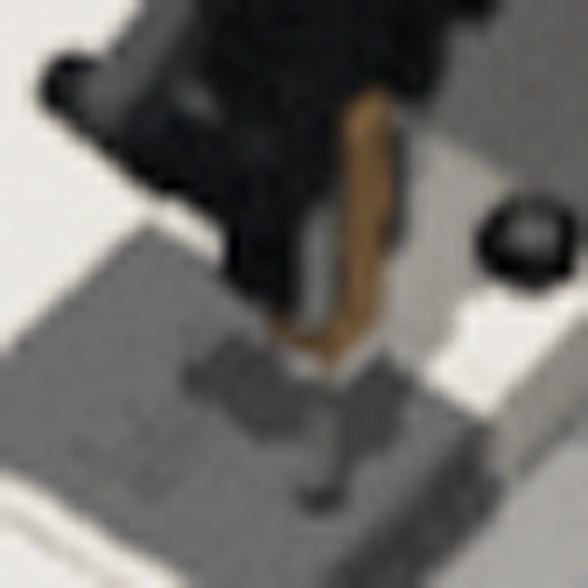

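Emit:
jog_arm([
  [-0.0006, 0.0005, 0.001, 0, 0, 0, 0.005],
  [0, 0, 0.001, 0, 0, 0, 0.005],
  [0, 0, 0.001, 0, 0, 0, 0.005],
  [0, 0, 0, 0, 0, 0, 0.005],
])

```text
time_s: 7.03
tcp_pos: [534.3, 35.0, 127.0]
tcp_rot: [-3.142, -0.0, 3.019]
wrist_force: [0.1, 0.0, -0.5]
gripper_width: 15.1
```

Emit:
jog_arm([
  [0, 0, 0.001, 0, 0, 0, 0.005],
  [0, 0, 0, 0, 0, 0, 0.005],
  [0, 0, 0, 0, 0, 0, 0.005],
])

```text
time_s: 7.28
tcp_pos: [534.4, 35.0, 126.2]
tcp_rot: [3.142, -0.0, 3.019]
wrist_force: [1.6, 1.0, -0.5]
gripper_width: 15.3
```

Emit:
jog_arm([
  [0, 0, 0.001, 0, 0, 0, 0.005],
  [0, 0, 0, 0, 0, 0, 0.005],
])

```text
time_s: 7.45
tcp_pos: [534.4, 34.9, 125.2]
tcp_rot: [-3.142, -0.0, 3.019]
wrist_force: [-0.3, 0.1, -0.4]
gripper_width: 15.2
```

Emit:
jog_arm([
  [0, 0, 0.001, 0, 0, 0, 0.005],
  [0, 0, 0, 0, 0, 0, 0.005],
])

```text
time_s: 7.62
tcp_pos: [534.4, 34.9, 124.1]
tcp_rot: [-3.141, -0.0, 3.019]
wrist_force: [0.4, -1.4, -1.9]
gripper_width: 15.5
```

```bash
python3 look.py s8 [534.3,35,122]; python3 -c "
from h import *
b=cv2.imread('pics/s8.png')
z=cv2.resize(np.clip((cv2.cvtColor(b,cv2.COLOR_BGR2GRAY)[190:220,240:280].astype(float)-30)*2.2,0,255).astype(np.uint8),None,fx=18,fy=18,interpolation=cv2.INTER_CUBIC)
cv2.imwrite('pics/s8c.png',z)"
```

```text
t 7.62 pos [534.4  34.9 124.1] rot [-180.   -0.  173.] F [ 0.41 -1.36 -1.88] w 15.5
need [0.0001, 0.0001, 0.0021] [-0.01, -0.01, -0.02]
(0, 0, 255) [258.09 209.76] 316 493
(255, 0, 255) [258.74 209.5 ] 325 490
```

View pics/s8c.png

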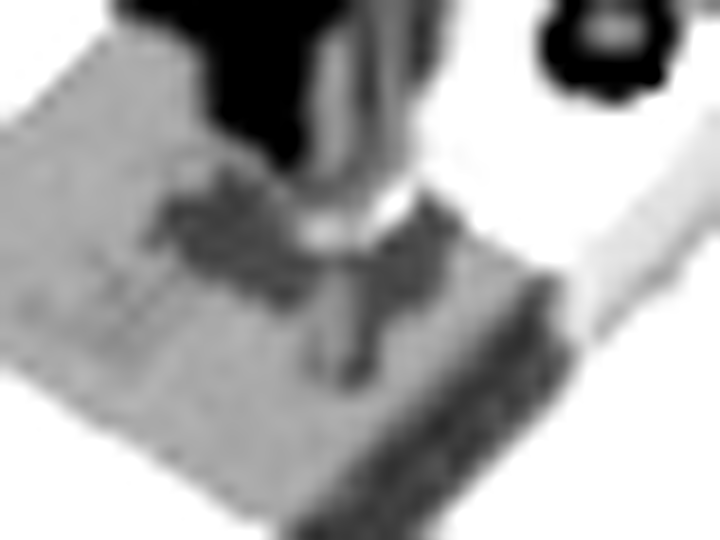

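Emit:
jog_arm([
  [0, 0, 0.001, 0, 0, 0, 0.005],
  [0, 0, 0, 0, 0, 0, 0.005],
])

```text
time_s: 7.83
tcp_pos: [534.4, 34.9, 123.1]
tcp_rot: [-3.142, -0.0, 3.019]
wrist_force: [-0.3, -0.0, -1.6]
gripper_width: 15.0
```

Emit:
jog_arm([
  [0, 0, 0.001, 0, 0, 0, 0.005],
  [0, 0, 0, 0, 0, 0, 0.005],
])

```text
time_s: 8.0
tcp_pos: [534.4, 34.9, 122.1]
tcp_rot: [-3.142, -0.0, 3.019]
wrist_force: [-0.4, -1.0, -1.6]
gripper_width: 15.4
```

Emit:
jog_arm([
  [0, 0, 0.001, 0, 0, 0, 0.005],
  [0, 0, 0, 0, 0, 0, 0.005],
])

```text
time_s: 8.17
tcp_pos: [534.4, 34.9, 121.1]
tcp_rot: [-3.142, -0.0, 3.019]
wrist_force: [0.7, 0.5, -1.1]
gripper_width: 15.3
```

Emit:
jog_arm([
  [0, 0, 0.001, 0, 0, 0, 0.005],
  [0, 0, 0, 0, 0, 0, 0.005],
])

```text
time_s: 8.33
tcp_pos: [534.4, 35.0, 120.1]
tcp_rot: [-3.142, -0.0, 3.019]
wrist_force: [0.3, -0.6, -1.4]
gripper_width: 14.9
```

Emit:
jog_arm([
  [0, 0, 0.001, 0, 0, 0, 0.005],
  [0, 0, 0, 0, 0, 0, 0.005],
])

```text
time_s: 8.5
tcp_pos: [534.4, 35.0, 119.1]
tcp_rot: [-3.142, -0.0, 3.019]
wrist_force: [0.6, -1.6, -0.3]
gripper_width: 15.4
```

Emit:
jog_arm([
  [0, 0, 0.001, 0, 0, 0, 0.005],
  [0, 0, 0, 0, 0, 0, 0.005],
])

```text
time_s: 8.67
tcp_pos: [534.4, 35.0, 118.2]
tcp_rot: [-3.142, -0.0, 3.019]
wrist_force: [-0.0, -1.7, 1.0]
gripper_width: 15.0
```

Emit:
jog_arm([
  [0, 0, 0.001, 0, 0, 0, 0.005],
  [0, 0, 0, 0, 0, 0, 0.005],
  [0, 0, 0, 0, 0, 0, 0.005],
])

```text
time_s: 8.92
tcp_pos: [534.5, 35.0, 117.4]
tcp_rot: [3.142, 0.0, 3.019]
wrist_force: [1.0, -2.4, 0.4]
gripper_width: 14.8
```

Emit:
jog_arm([
  [0, 0, 0.001, 0, 0, 0, 0.005],
  [0, 0, 0, 0, 0, 0, 0.005],
  [0, 0, 0, 0, 0, 0, 0.005],
])

```text
time_s: 9.17
tcp_pos: [534.5, 35.0, 116.4]
tcp_rot: [3.142, 0.0, 3.019]
wrist_force: [-0.4, -0.6, 1.9]
gripper_width: 15.4
```

Emit:
jog_arm([
  [0, 0, 0.0005, 0, 0, 0, 0.005],
  [0, 0, 0, 0, 0, 0, 0.005],
  [0, 0, 0, 0, 0, 0, 0.005],
])

```text
time_s: 9.42
tcp_pos: [534.5, 35.0, 115.9]
tcp_rot: [3.142, 0.0, 3.019]
wrist_force: [-0.8, -1.2, 2.3]
gripper_width: 15.4
```

Emit:
jog_arm([
  [0, 0, 0.0005, 0, 0, 0, 0.005],
  [0, 0, 0, 0, 0, 0, 0.005],
  [0, 0, 0, 0, 0, 0, 0.005],
])

```text
time_s: 9.67
tcp_pos: [534.5, 35.0, 115.4]
tcp_rot: [3.142, 0.0, 3.019]
wrist_force: [-0.8, -1.8, 3.2]
gripper_width: 14.8
```

Emit:
jog_arm([
  [0, 0, 0.0005, 0, 0, 0, 0.005],
  [0, 0, 0, 0, 0, 0, 0.005],
  [0, 0, 0, 0, 0, 0, 0.005],
])

```text
time_s: 9.92
tcp_pos: [534.5, 35.0, 114.8]
tcp_rot: [3.142, 0.0, 3.019]
wrist_force: [-0.6, -1.6, 3.9]
gripper_width: 15.3
```

Emit:
jog_arm([
  [0, 0, 0.0005, 0, 0, 0, 0.005],
  [0, 0, 0, 0, 0, 0, 0.005],
  [0, 0, 0, 0, 0, 0, 0.005],
])

```text
time_s: 10.17
tcp_pos: [534.6, 35.0, 114.3]
tcp_rot: [3.142, 0.0, 3.019]
wrist_force: [-1.0, -2.0, 4.9]
gripper_width: 15.2
```

Emit:
jog_arm([
  [0, 0, 0.0003, 0, 0, 0, 0.005],
  [0, 0, 0, 0, 0, 0, 0.005],
  [0, 0, 0, 0, 0, 0, 0.005],
])

```text
time_s: 10.42
tcp_pos: [534.5, 35.0, 114.1]
tcp_rot: [3.142, 0.0, 3.019]
wrist_force: [-1.3, -2.0, 5.8]
gripper_width: 15.3
```

Emit:
jog_arm([
  [0, 0, 0.0003, 0, 0, 0, 0.005],
  [0, 0, 0, 0, 0, 0, 0.005],
  [0, 0, 0, 0, 0, 0, 0.005],
])

```text
time_s: 10.67
tcp_pos: [534.5, 35.0, 113.8]
tcp_rot: [3.142, 0.0, 3.019]
wrist_force: [-1.1, -1.6, 5.1]
gripper_width: 15.0
```

Emit:
jog_arm([
  [0, 0, 0.0003, 0, 0, 0, 0.005],
  [0, 0, 0, 0, 0, 0, 0.005],
  [0, 0, 0, 0, 0, 0, 0.005],
])

```text
time_s: 10.92
tcp_pos: [534.5, 35.1, 113.5]
tcp_rot: [3.141, 0.0, 3.019]
wrist_force: [-1.1, -1.8, 5.0]
gripper_width: 15.2
```

Emit:
jog_arm([
  [0, 0, 0.0003, 0, 0, 0, 0.005],
  [0, 0, 0, 0, 0, 0, 0.005],
  [0, 0, 0, 0, 0, 0, 0.005],
])

```text
time_s: 11.17
tcp_pos: [534.6, 35.0, 113.4]
tcp_rot: [3.142, 0.0, 3.019]
wrist_force: [-1.2, -2.7, 6.5]
gripper_width: 15.4
```

Emit:
jog_arm([
  [0, 0, 0.0003, 0, 0, 0, 0.005],
  [0, 0, 0, 0, 0, 0, 0.005],
  [0, 0, 0, 0, 0, 0, 0.005],
])

```text
time_s: 11.42
tcp_pos: [534.6, 35.0, 113.3]
tcp_rot: [3.141, 0.0, 3.019]
wrist_force: [-2.4, -1.9, 7.5]
gripper_width: 15.2
```

Emit:
jog_arm([
  [0, 0, 0.0003, 0, 0, 0, 0.005],
  [0, 0, 0, 0, 0, 0, 0.005],
  [0, 0, 0, 0, 0, 0, 0.005],
])

```text
time_s: 11.67
tcp_pos: [534.7, 35.0, 113.3]
tcp_rot: [3.141, 0.0, 3.019]
wrist_force: [-2.2, -2.7, 10.5]
gripper_width: 15.1
```

Emit:
jog_arm([
  [0.0004, 0, 0, 0, 0, 0, 0.005],
  [0.0004, 0, 0, 0, 0, 0, 0.005],
  [0.0004, 0, 0, 0, 0, 0, 0.005],
  [0.0004, 0, 0, 0, 0, 0, 0.005],
  [0.0004, 0, 0, 0, 0, 0, 0.005],
])

```text
time_s: 12.08
tcp_pos: [534.0, 35.1, 113.4]
tcp_rot: [3.141, 0.004, 3.019]
wrist_force: [1.4, -2.5, 6.8]
gripper_width: 15.3
```

Emit:
jog_arm([
  [0.0005, 0, 0.0002, 0, 0, 0, 0.005],
  [0.0005, 0, 0, 0, 0, 0, 0.005],
  [0.0005, 0, 0, 0, 0, 0, 0.005],
  [0.0005, 0, 0, 0, 0, 0, 0.005],
])

```text
time_s: 12.42
tcp_pos: [532.7, 35.2, 113.3]
tcp_rot: [3.141, 0.005, 3.019]
wrist_force: [1.2, -3.4, 7.0]
gripper_width: 15.1
```

Emit:
jog_arm([
  [0.0005, 0, 0, 0, 0, 0, 0.005],
  [0.0005, 0, 0, 0, 0, 0, 0.005],
  [0.0005, 0, 0, 0, 0, 0, 0.005],
  [0.0005, 0, 0, 0, 0, 0, 0.005],
])

```text
time_s: 12.75
tcp_pos: [530.7, 35.5, 113.3]
tcp_rot: [3.141, 0.005, 3.019]
wrist_force: [2.1, -2.6, 5.8]
gripper_width: 15.6
```

Emit:
jog_arm([
  [0.0005, 0, 0.0003, 0, 0, 0, 0.005],
  [0.0005, 0, 0.0002, 0, 0, 0, 0.005],
  [0.0005, 0, 0, 0, 0, 0, 0.005],
  [0.0005, 0, 0, 0, 0, 0, 0.005],
])

```text
time_s: 13.08
tcp_pos: [529.2, 35.7, 113.3]
tcp_rot: [3.141, 0.006, 3.019]
wrist_force: [2.6, -3.0, 8.0]
gripper_width: 15.1
```

```bash
python3 look.py s9 [534.3,35,122]
```

```text
t 13.08 pos [529.2  35.7 113.3] rot [180.    0.4 173. ] F [ 2.58 -2.98  8.05] w 15.1
need [-0.0052, -0.0, -0.0087] [0.05, 0.36, -0.03]
(0, 0, 255) [259.51 213.18] 336 541
(255, 0, 255) [258.74 209.5 ] 325 490
```

View pics/s9z.png

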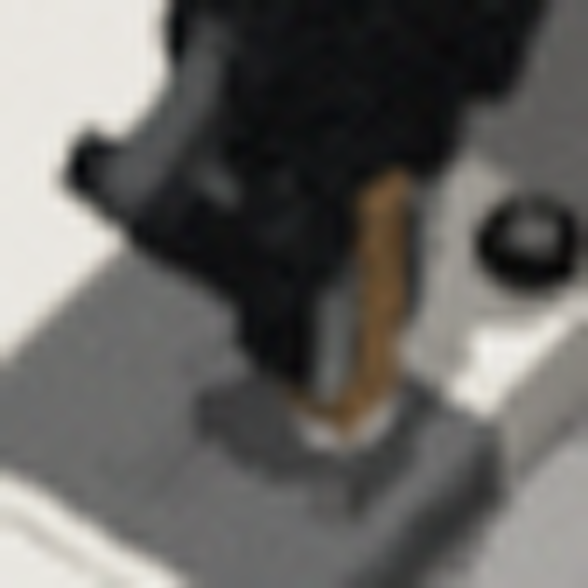

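Emit:
jog_arm([
  [0.0006, 0, 0, 0, 0, 0, 0.005],
  [0.0006, 0, 0, 0, 0, 0, 0.005],
  [0.0006, 0, 0, 0, 0, 0, 0.005],
  [0.0006, 0, 0, 0, 0, 0, 0.005],
  [0.0006, 0, 0, 0, 0, 0, 0.005],
])

```text
time_s: 13.55
tcp_pos: [526.2, 36.0, 113.2]
tcp_rot: [3.141, 0.006, 3.019]
wrist_force: [2.2, -3.2, 8.8]
gripper_width: 15.1
```

Emit:
jog_arm([
  [0.0006, 0, 0.0002, 0, 0, 0, 0.005],
  [0.0006, 0, 0, 0, 0, 0, 0.005],
  [0.0006, 0, 0, 0, 0, 0, 0.005],
  [0.0006, 0, 0, 0, 0, 0, 0.005],
  [0.0006, 0, 0, 0, 0, 0, 0.005],
])

```text
time_s: 13.97
tcp_pos: [523.4, 36.4, 113.2]
tcp_rot: [3.141, 0.007, 3.019]
wrist_force: [2.1, -3.8, 9.1]
gripper_width: 15.2
```

Emit:
jog_arm([
  [0.0007, -0.0003, 0, 0, 0, 0, 0.005],
  [0.0007, 0, 0, 0, 0, 0, 0.005],
  [0.0007, 0, 0, 0, 0, 0, 0.005],
  [0.0007, 0, 0, 0, 0, 0, 0.005],
  [0.0007, 0, 0, 0, 0, 0, 0.005],
])

```text
time_s: 14.38
tcp_pos: [520.0, 36.7, 113.2]
tcp_rot: [3.14, 0.007, 3.019]
wrist_force: [1.2, -2.7, 9.6]
gripper_width: 15.0
```

Emit:
jog_arm([
  [0.0007, 0, 0, 0, 0, 0, 0.005],
  [0.0007, 0, 0, 0, 0, 0, 0.005],
  [0.0007, 0, 0, 0, 0, 0, 0.005],
  [0.0007, 0, 0, 0, 0, 0, 0.005],
  [0.0007, 0, 0, 0, 0, 0, 0.005],
])

```text
time_s: 14.8
tcp_pos: [516.5, 37.2, 113.2]
tcp_rot: [3.14, 0.007, 3.019]
wrist_force: [0.6, -2.5, 9.4]
gripper_width: 15.1
```

```bash
python3 look.py s10 [534.3,35,122]
```

```text
t 14.8 pos [516.5  37.2 113.2] rot [179.9   0.4 173. ] F [ 0.62 -2.54  9.41] w 15.1
need [-0.018, 0.0, -0.0087] [0.07, 0.39, -0.03]
(0, 0, 255) [263.26 215.47] 388 573
(255, 0, 255) [258.74 209.5 ] 325 490
```

View pics/s10z.png

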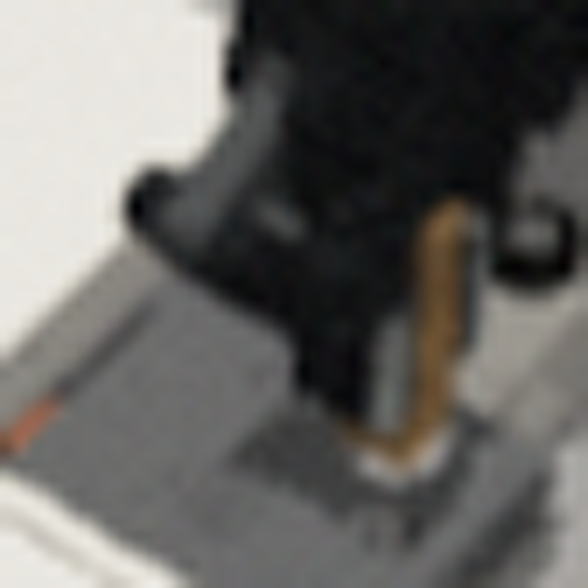

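Emit:
jog_arm([
  [0.0007, 0, 0, 0, 0, 0, 0.005],
  [0.0007, 0, 0, 0, 0, 0, 0.005],
  [0.0007, 0, 0, 0, 0, 0, 0.005],
  [0.0007, 0, 0, 0, 0, 0, 0.005],
  [0.0007, 0, 0, 0, 0, 0, 0.005],
])

```text
time_s: 15.27
tcp_pos: [513.0, 37.6, 113.2]
tcp_rot: [3.14, 0.007, 3.019]
wrist_force: [2.5, -2.6, 9.1]
gripper_width: 15.0
```

Emit:
jog_arm([
  [0.0007, 0, 0, 0, 0, 0, 0.005],
  [0.0007, 0, 0, 0, 0, 0, 0.005],
  [0.0007, 0, 0, 0, 0, 0, 0.005],
  [0.0007, 0, 0, 0, 0, 0, 0.005],
  [0.0007, 0, 0, 0, 0, 0, 0.005],
])

```text
time_s: 15.68
tcp_pos: [509.5, 38.0, 113.2]
tcp_rot: [3.14, 0.007, 3.019]
wrist_force: [2.2, -2.3, 9.0]
gripper_width: 15.3
```

Emit:
jog_arm([
  [0.0007, 0, 0, 0, 0, 0, 0.005],
  [0.0007, 0, 0, 0, 0, 0, 0.005],
  [0.0007, 0, 0, 0, 0, 0, 0.005],
  [0.0007, 0, 0, 0, 0, 0, 0.005],
  [0.0007, 0, 0, 0, 0, 0, 0.005],
])

```text
time_s: 16.1
tcp_pos: [506.1, 38.4, 113.2]
tcp_rot: [3.14, 0.007, 3.019]
wrist_force: [1.9, -2.5, 9.7]
gripper_width: 15.5
```

Emit:
jog_arm([
  [0.0007, 0, 0, 0, 0, 0, 0.005],
  [0.0007, 0, 0, 0, 0, 0, 0.005],
  [0.0007, 0, 0, 0, 0, 0, 0.005],
  [0.0007, 0, 0, 0, 0, 0, 0.005],
  [0.0007, 0, 0, 0, 0, 0, 0.005],
])

```text
time_s: 16.52
tcp_pos: [502.6, 38.9, 113.2]
tcp_rot: [3.14, 0.007, 3.019]
wrist_force: [2.4, -2.5, 9.9]
gripper_width: 15.0
```

Emit:
jog_arm([
  [0.0007, 0, 0, 0, 0, 0, 0.005],
  [0.0007, 0, 0, 0, 0, 0, 0.005],
  [0.0007, 0, 0, 0, 0, 0, 0.005],
  [0.0007, 0, 0, 0, 0, 0, 0.005],
  [0.0007, 0, 0, 0, 0, 0, 0.005],
])

```text
time_s: 16.93
tcp_pos: [499.2, 39.3, 113.2]
tcp_rot: [3.14, 0.007, 3.019]
wrist_force: [2.8, -2.9, 10.6]
gripper_width: 15.1
```

Emit:
jog_arm([
  [0.0007, 0, 0, 0, 0, 0, 0.005],
  [0.0007, 0, 0, 0, 0, 0, 0.005],
  [0.0007, 0, 0, 0, 0, 0, 0.005],
  [0.0007, 0, 0, 0, 0, 0, 0.005],
  [0.0007, 0, 0, 0, 0, 0, 0.005],
])

```text
time_s: 17.35
tcp_pos: [495.7, 39.7, 113.2]
tcp_rot: [3.14, 0.007, 3.019]
wrist_force: [2.2, -2.9, 9.2]
gripper_width: 15.5
```

Emit:
jog_arm([
  [0.0007, 0, 0, 0, 0, 0, 0.005],
  [0.0007, 0, 0, 0, 0, 0, 0.005],
  [0.0007, 0, 0, 0, 0, 0, 0.005],
  [0.0007, 0, 0, 0, 0, 0, 0.005],
  [0.0007, 0, 0, 0, 0, 0, 0.005],
])

```text
time_s: 17.77
tcp_pos: [492.2, 40.1, 113.2]
tcp_rot: [3.14, 0.007, 3.019]
wrist_force: [1.3, -3.4, 11.1]
gripper_width: 15.2
```

Emit:
jog_arm([
  [0.0005, 0, 0, 0, 0, 0, 0.005],
  [0.0005, 0, 0, 0, 0, 0, 0.005],
  [0.0005, 0, 0, 0, 0, 0, 0.005],
  [0.0005, 0, 0, 0, 0, 0, 0.005],
])

```text
time_s: 18.1
tcp_pos: [490.2, 40.4, 113.2]
tcp_rot: [3.14, 0.007, 3.019]
wrist_force: [1.6, -3.0, 11.1]
gripper_width: 15.2
```

Emit:
jog_arm([
  [0.0005, 0, 0, 0, 0, 0, 0.005],
  [0.0005, 0, 0, 0, 0, 0, 0.005],
  [0.0005, 0, 0, 0, 0, 0, 0.005],
])

```text
time_s: 18.35
tcp_pos: [488.7, 40.6, 113.2]
tcp_rot: [3.14, 0.007, 3.019]
wrist_force: [2.3, -3.4, 11.2]
gripper_width: 15.3
```

Emit:
jog_arm([
  [0.0005, -0.0002, -0.0003, 0, 0, 0, 0.005],
  [0.0005, 0, 0, 0, 0, 0, 0.005],
])

```text
time_s: 18.52
tcp_pos: [487.4, 40.7, 113.2]
tcp_rot: [3.14, 0.006, 3.019]
wrist_force: [2.1, -2.6, 8.4]
gripper_width: 15.1
```

Emit:
jog_arm([
  [0.0004, 0, 0, 0, 0, 0, 0.005],
  [0.0004, 0, 0, 0, 0, 0, 0.005],
])

```text
time_s: 18.68
tcp_pos: [486.6, 40.8, 113.2]
tcp_rot: [3.14, 0.006, 3.019]
wrist_force: [1.7, -2.0, 8.4]
gripper_width: 15.1
```

Emit:
jog_arm([
  [0.0004, 0, 0, 0, 0, 0, 0.005],
  [0.0004, 0, 0, 0, 0, 0, 0.005],
])

```text
time_s: 18.85
tcp_pos: [486.0, 40.9, 113.3]
tcp_rot: [3.14, 0.006, 3.019]
wrist_force: [2.9, -2.6, 8.2]
gripper_width: 15.0
```

Emit:
jog_arm([
  [0.0003, 0, 0, 0, 0, 0, 0.005],
  [0.0003, 0, 0, 0, 0, 0, 0.005],
  [0, 0, 0, 0, 0, 0, 0.005],
])

```text
time_s: 19.1
tcp_pos: [485.8, 40.9, 113.3]
tcp_rot: [3.14, 0.007, 3.019]
wrist_force: [1.8, -2.2, 7.1]
gripper_width: 15.0
```

Emit:
jog_arm([
  [0.0003, 0, 0, 0, 0, 0, 0.005],
  [0.0003, 0, 0, 0, 0, 0, 0.005],
  [0, 0, 0, 0, 0, 0, 0.005],
])

```text
time_s: 19.35
tcp_pos: [485.6, 40.9, 113.3]
tcp_rot: [3.14, 0.008, 3.019]
wrist_force: [3.6, -3.9, 6.5]
gripper_width: 15.3
```

Emit:
jog_arm([
  [0.0003, 0, 0, 0, 0, 0, 0.005],
  [0.0003, 0, 0, 0, 0, 0, 0.005],
  [0, 0, 0, 0, 0, 0, 0.005],
])

```text
time_s: 19.6
tcp_pos: [485.4, 40.9, 113.4]
tcp_rot: [3.14, 0.009, 3.019]
wrist_force: [4.4, -3.6, 5.3]
gripper_width: 15.0
```

Emit:
jog_arm([
  [0.0002, 0, 0.0003, 0, 0, 0, 0.005],
  [0, 0, 0, 0, 0, 0, 0.005],
  [0, 0, 0, 0, 0, 0, 0.005],
])

```text
time_s: 19.85
tcp_pos: [485.4, 40.9, 113.3]
tcp_rot: [3.14, 0.01, 3.019]
wrist_force: [4.1, -4.0, 7.9]
gripper_width: 15.0
```

```bash
python3 -c "
from h import *
im=grab('side','s11'); crop(im,215,165,305,245,'s11z',8)
need([485.5,40.9,150],173)"
```

```text
t 19.9 pos [485.4  40.9 113.3] rot [179.9   0.6 173. ] F [ 4.78 -3.63  6.82] w 15.1
need [-0.0004, 0.0001, -0.0367] [0.1, 0.55, -0.04]
```

View pics/s11z.png

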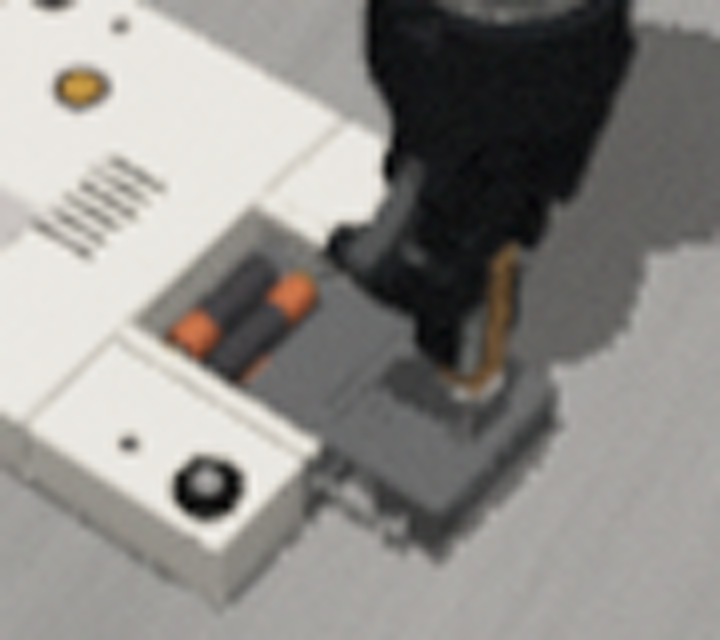

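```bash
python3 -c "
from h import *
o=lambda x,y:((x+.5)/8+215-.5,(y+.5)/8+165-.5)
ax=np.array([np.cos(np.radians(-7)),np.sin(np.radians(-7))]); c=np.array([633.0,22])
for n,p in dict(pocketL=(133,325),pocketR=(255,210),rearL=(250,380),frontL=(435,515),frontR=(548,397)).items():
    w=onplane('side',*o(*p),44)[:2]; print(n,np.round(w,1),round(float((w-c)@ax),1))
"
```

```text
pocketL [605.1  60.6] -32.4
pocketR [596.9  -6.1] -32.4
rearL [558.1  60.2] -79.0
frontL [477.2  76.6] -161.2
frontR [468.3  14.6] -162.5
```

Emit:
jog_arm([
  [0.0003, 0, 0.0001, 0, 0, 0, 0.005],
  [0.0003, 0, 0.0001, 0, 0, 0, 0.005],
  [0.0003, 0, 0.0001, 0, 0, 0, 0.005],
  [0, 0, 0, 0, 0, 0, 0.005],
  [0, 0, 0, 0, 0, 0, 0.005],
])

```text
time_s: 20.32
tcp_pos: [485.3, 40.9, 113.3]
tcp_rot: [3.14, 0.011, 3.019]
wrist_force: [4.8, -4.0, 7.5]
gripper_width: 15.2
```

Emit:
jog_arm([
  [-0.0005, 0, 0, 0, 0, 0, 0.005],
  [-0.0005, 0, 0, 0, 0, 0, 0.005],
  [-0.0005, 0, 0, 0, 0, 0, 0.005],
  [0, 0, 0, 0, 0, 0, 0.005],
  [0, 0, 0, 0, 0, 0, 0.005],
])

```text
time_s: 20.73
tcp_pos: [485.6, 40.9, 113.2]
tcp_rot: [3.14, 0.009, 3.019]
wrist_force: [2.9, -2.6, 10.6]
gripper_width: 14.5
```

Emit:
jog_arm([
  [-0.0003, -0.0003, -0.001, 0, 0, 0, 0.005],
  [0, 0, -0.001, 0, 0, 0, 0.005],
  [0, 0, -0.001, 0, 0, 0, 0.005],
  [0, 0, -0.001, 0, 0, 0, 0.005],
  [0, 0, 0, 0, 0, 0, 0.005],
])

```text
time_s: 21.15
tcp_pos: [484.5, 40.4, 115.8]
tcp_rot: [3.141, 0.006, 3.019]
wrist_force: [4.9, -2.7, 0.8]
gripper_width: 15.2
```

Emit:
jog_arm([
  [0, 0, -0.002, 0, 0, 0, 0.005],
  [0, 0, -0.002, 0, 0, 0, 0.005],
  [0, 0, -0.002, 0, 0, 0, 0.005],
  [0, 0, -0.002, 0, 0, 0, 0.005],
  [0, 0, 0, 0, 0, 0, 0.005],
])

```text
time_s: 21.57
tcp_pos: [483.9, 40.2, 123.4]
tcp_rot: [3.141, 0.004, 3.019]
wrist_force: [4.7, -4.5, 1.1]
gripper_width: 15.2
```

Emit:
jog_arm([
  [-0.0005, -0.0006, -0.001, 0, 0, 0, 0.005],
  [-0.0005, -0.0006, -0.001, 0, 0, 0, 0.005],
  [0, 0, 0, 0, 0, 0, 0.005],
])

```text
time_s: 21.82
tcp_pos: [483.0, 39.8, 125.1]
tcp_rot: [3.141, -0.0, 3.019]
wrist_force: [-2.1, 1.1, 6.4]
gripper_width: 15.2
```

Emit:
jog_arm([
  [0, 0, -0.003, 0, 0, 0, 0.005],
  [0, 0, -0.004, 0, 0, 0, 0.005],
  [0, 0, -0.006, 0, 0, 0, 0.005],
  [0, 0, -0.008, 0, 0, 0, 0.005],
  [0, 0, -0.008, 0, 0, 0, 0.005],
])

```text
time_s: 22.23
tcp_pos: [482.4, 39.5, 155.0]
tcp_rot: [3.142, -0.001, 3.019]
wrist_force: [-0.2, 0.3, -1.0]
gripper_width: 14.8
```

Emit:
jog_arm([
  [0, 0, -0.006, 0, 0, 0, 0.005],
  [0, 0, 0, 0, 0, 0, 0.005],
  [0, 0, 0, 0, 0, 0, 0.005],
])

```text
time_s: 22.48
tcp_pos: [483.1, 39.4, 160.9]
tcp_rot: [3.141, 0.001, 3.019]
wrist_force: [0.1, -0.4, -0.5]
gripper_width: 15.3
```

```bash
python3 -c "
from h import *
im=grab('side','s12'); crop(im,215,145,305,235,'s12z',8)
need([521.3,285.7,165],174.9)"
```

```text
t 22.53 pos [482.8  39.4 160.4] rot [180.   0. 173.] F [-0.01  0.16 -1.14] w 14.9
need [-0.0082, 0.2492, -0.0045] [0.01, 0.01, -1.91]
```

View pics/s12z.png

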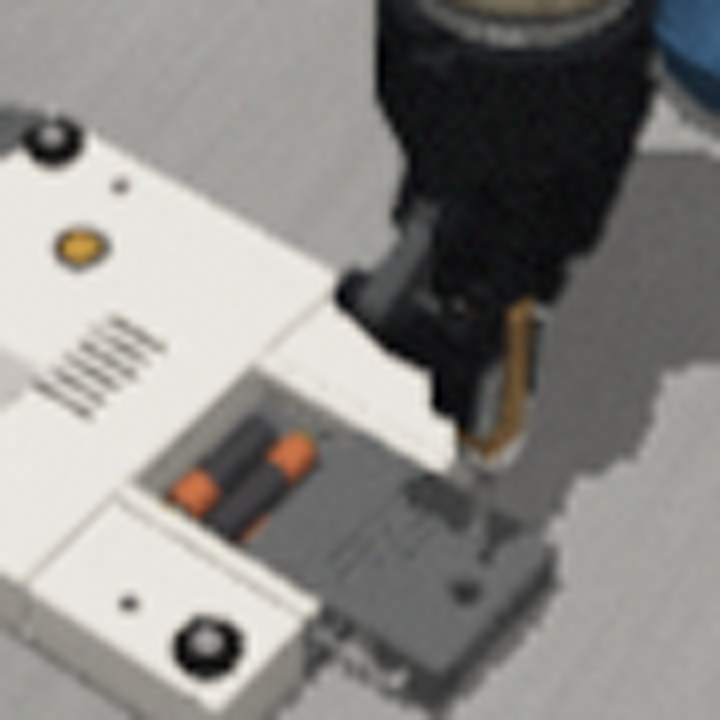

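```bash
python3 -c "
from h import *
o=lambda x,y:((x+.5)/8+215-.5,(y+.5)/8+145-.5)
im=cv2.imread('pics/s12.png'); a=dark(im,*o(466,590),2); w=onplane('side',*a,44); print(a,w, np.linalg.norm(w[:2]-[532.4,36.2]))
"
```

```text
(np.float64(272.780303030303), np.float64(218.6060606060606)) [484.89803418  41.92502402  44.        ] 47.8457172212371
```

Emit:
jog_arm([
  [0, 0.01, -0.002, 0, 0, -0.9, 0.005],
  [0, 0.02, -0.003, 0, 0, -1.0, 0.005],
  [-0.001, 0.024, 0, 0, 0, 0, 0.005],
  [-0.001, 0.024, 0, 0, 0, 0, 0.005],
  [-0.001, 0.024, 0, 0, 0, 0, 0.005],
])

```text
time_s: 22.95
tcp_pos: [495.4, 142.4, 165.1]
tcp_rot: [3.141, -0.001, 3.053]
wrist_force: [1.0, -0.8, -1.2]
gripper_width: 14.9
```

Emit:
jog_arm([
  [-0.001, 0.024, 0, 0, 0, 0, 0.005],
  [-0.001, 0.024, 0, 0, 0, 0, 0.005],
  [-0.001, 0.024, 0, 0, 0, 0, 0.005],
  [-0.001, 0.02, 0, 0, 0, 0, 0.005],
  [-0.001, 0.01, 0, 0, 0, 0, 0.005],
])

```text
time_s: 23.37
tcp_pos: [509.0, 245.9, 164.9]
tcp_rot: [3.14, -0.001, 3.057]
wrist_force: [-0.7, -0.1, -1.3]
gripper_width: 15.4
```

Emit:
jog_arm([
  [0, 0, 0, 0, 0, 0, 0.005],
  [0, 0, 0, 0, 0, 0, 0.005],
])

```text
time_s: 23.53
tcp_pos: [509.3, 241.5, 164.8]
tcp_rot: [-3.14, -0.001, 3.053]
wrist_force: [0.1, -0.9, -0.7]
gripper_width: 15.2
```

```bash
python3 -c "
from h import *
need([521.3,285.7,145],174.9)"
```

```text
t 23.53 pos [509.3 241.5 164.8] rot [-1.799e+02 -1.000e-01  1.749e+02] F [ 0.08 -0.9  -0.72] w 15.2
need [-0.008, 0.0451, 0.0197] [-0.06, -0.05, 0.04]
```

Emit:
jog_arm([
  [-0.002, 0.012, 0, 0, 0, 0, 0.005],
  [-0.002, 0.012, 0, 0, 0, 0, 0.005],
  [-0.002, 0.012, 0, 0, 0, 0, 0.005],
  [-0.002, 0.009, 0, 0, 0, 0, 0.005],
  [0, 0, 0, 0, 0, 0, 0.005],
])

```text
time_s: 23.95
tcp_pos: [522.0, 289.0, 165.4]
tcp_rot: [3.139, 0.001, 3.055]
wrist_force: [0.1, 0.3, -0.7]
gripper_width: 14.6
```

Emit:
jog_arm([
  [0, 0, 0.005, 0, 0, 0, 0.005],
  [0, 0, 0.005, 0, 0, 0, 0.005],
  [0, 0, 0, 0, 0, 0, 0.005],
  [0, 0, 0, 0, 0, 0, 0.005],
])

```text
time_s: 24.28
tcp_pos: [521.3, 284.9, 154.6]
tcp_rot: [-3.14, -0.001, 3.051]
wrist_force: [0.1, 0.7, -1.1]
gripper_width: 15.1
```

```bash
python3 -c "
from h import *
need([521.3,285.7,145],174.9)
im=grab('side','s13'); crop(im,175,235,245,305,'s13z',9)
g=cv2.cvtColor(im,cv2.COLOR_BGR2GRAY)
p=bot.state()['tcp_pos']; print(proj('side',[p[0],p[1],p[2]-82]), proj('side',[519.5,285,45]))
"
```

```text
t 24.28 pos [521.3 284.9 154.6] rot [-1.799e+02 -1.000e-01  1.748e+02] F [ 0.09  0.65 -1.1 ] w 15.1
need [0.0001, 0.0008, 0.0096] [-0.07, -0.07, -0.06]
[207.04349732 278.02086127] [208.91667165 284.2283163 ]
```

View pics/s13z.png

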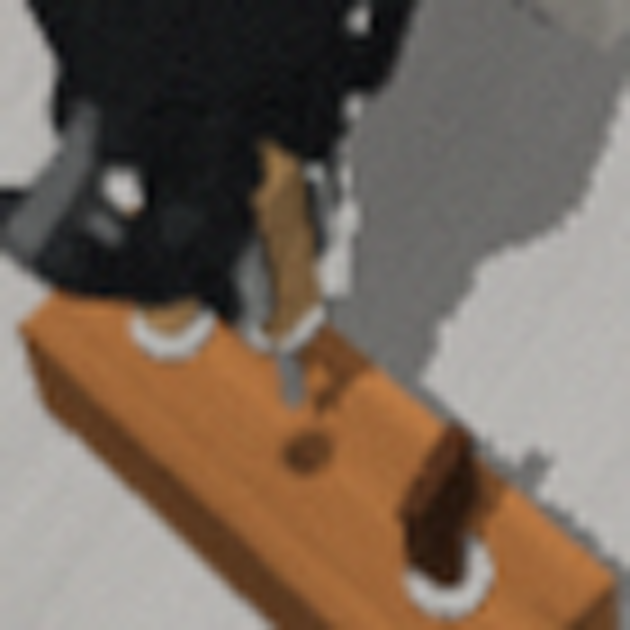

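```bash
python3 -c "
from h import *
o=lambda x,y:((x+.5)/9+175-.5,(y+.5)/9+235-.5)
im=cv2.imread('pics/s13.png')
a=dark(im,*o(307,452),3); print(a,o(307,452))
print('hole',onplane('side',*a,45),onplane('side',*o(307,452),45))
for z in(71.6,72.6,73.6): print('tip',onplane('side',*o(292,402),z))
"
```

```text
(np.float64(208.46153846153845), np.float64(284.9304029304029)) (208.66666666666666, 284.77777777777777)
hole [519.37309576 286.97520113  45.        ] [519.19085342 286.42006887  45.        ]
tip [520.4408593 287.1263063  71.6      ]
tip [520.05410684 287.50855646  72.6       ]
tip [519.66735438 287.89080661  73.6       ]
```

Emit:
jog_arm([
  [0.0005, 0, 0.005, 0, 0, 0, 0.005],
  [0, 0, 0.005, 0, 0, 0, 0.005],
  [0, 0, 0.005, 0, 0, 0, 0.005],
  [0, 0, 0.005, 0, 0, 0, 0.005],
  [0, 0, 0, 0, 0, 0, 0.005],
])

```text
time_s: 24.75
tcp_pos: [520.4, 285.5, 133.8]
tcp_rot: [-3.14, -0.002, 3.052]
wrist_force: [-0.5, -0.9, -1.9]
gripper_width: 14.8
```

Emit:
jog_arm([
  [0, 0, 0, 0, 0, 0, 0.005],
])

```text
time_s: 24.83
tcp_pos: [520.9, 285.7, 134.7]
tcp_rot: [-3.141, -0.001, 3.052]
wrist_force: [-0.7, 0.2, -1.5]
gripper_width: 15.2
```

```bash
python3 -c "
from h import *
need([521.0,285,85],174.9)
im=grab('side','s14'); crop(im,175,235,245,305,'s14z',9)
"
```

```text
t 24.83 pos [520.9 285.7 134.7] rot [-1.800e+02 -1.000e-01  1.749e+02] F [-0.67  0.21 -1.53] w 15.2
need [-0.0002, -0.0007, 0.0497] [-0.04, -0.05, -0.01]
```

View pics/s14z.png

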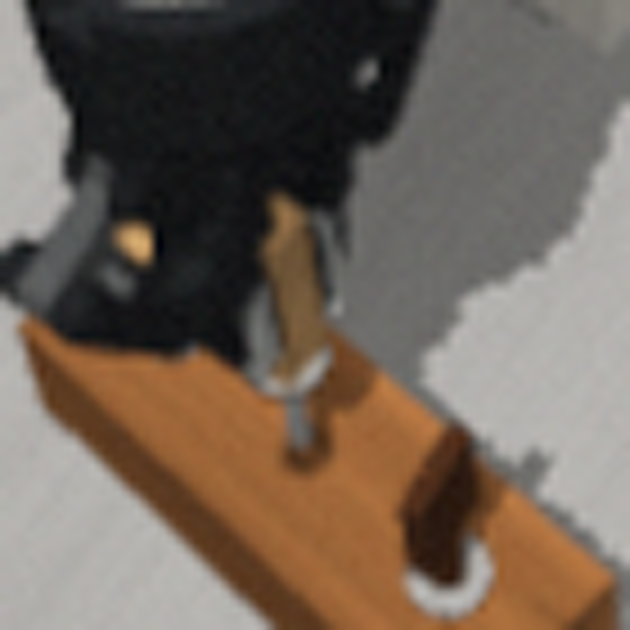

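Emit:
jog_arm([
  [0, 0, 0.003, 0, 0, 0, 0.005],
  [0, 0, 0.003, 0, 0, 0, 0.005],
  [0, 0, 0.003, 0, 0, 0, 0.005],
  [0, 0, 0, 0, 0, 0, 0.005],
])

```text
time_s: 25.22
tcp_pos: [520.8, 285.7, 125.6]
tcp_rot: [-3.141, -0.001, 3.052]
wrist_force: [-0.8, -0.5, -0.4]
gripper_width: 15.0
```

Emit:
jog_arm([
  [0, 0, 0.003, 0, 0, 0, 0.005],
  [0, 0, 0.003, 0, 0, 0, 0.005],
  [0, 0, 0.003, 0, 0, 0, 0.005],
  [0, 0, 0, 0, 0, 0, 0.005],
])

```text
time_s: 25.55
tcp_pos: [520.8, 285.7, 116.5]
tcp_rot: [-3.141, -0.001, 3.052]
wrist_force: [0.5, 0.5, 0.1]
gripper_width: 15.1
```

Emit:
jog_arm([
  [0, 0, 0.004, 0, 0, 0, 0.005],
  [0, 0, 0.004, 0, 0, 0, 0.005],
  [0, 0, 0.004, 0, 0, 0, 0.005],
  [0, 0, 0, 0, 0, 0, 0.005],
])

```text
time_s: 25.88
tcp_pos: [520.6, 285.6, 104.2]
tcp_rot: [-3.141, -0.001, 3.052]
wrist_force: [-0.0, 0.1, -2.2]
gripper_width: 15.1
```

Emit:
jog_arm([
  [0, 0, 0.004, 0, 0, 0, 0.005],
  [0, 0, 0.004, 0, 0, 0, 0.005],
  [0, 0, 0.004, 0, 0, 0, 0.005],
  [0, 0, 0, 0, 0, 0, 0.005],
])

```text
time_s: 26.22
tcp_pos: [520.6, 285.6, 92.3]
tcp_rot: [-3.141, -0.001, 3.052]
wrist_force: [-0.5, -0.9, -0.5]
gripper_width: 15.1
```

Emit:
jog_arm([
  [0, 0, 0.002, 0, 0, 0, 0.005],
  [0, 0, 0.002, 0, 0, 0, 0.005],
  [0, 0, 0, 0, 0, 0, 0.005],
])

```text
time_s: 26.47
tcp_pos: [521.0, 285.8, 89.0]
tcp_rot: [-3.141, -0.0, 3.052]
wrist_force: [1.1, 0.7, -1.4]
gripper_width: 15.3
```

Emit:
jog_arm([
  [0, 0, 0.001, 0, 0, 0, 0.005],
  [0, 0, 0.001, 0, 0, 0, 0.005],
  [0, 0, 0, 0, 0, 0, 0.005],
])

```text
time_s: 26.72
tcp_pos: [521.1, 285.9, 87.2]
tcp_rot: [-3.142, -0.0, 3.052]
wrist_force: [0.3, 0.1, -1.0]
gripper_width: 14.8
```

Emit:
jog_arm([
  [0, 0, 0.001, 0, 0, 0, 0.005],
  [0, 0, 0.001, 0, 0, 0, 0.005],
  [0, 0, 0, 0, 0, 0, 0.005],
])

```text
time_s: 26.97
tcp_pos: [521.1, 285.9, 85.1]
tcp_rot: [-3.142, -0.0, 3.052]
wrist_force: [0.4, 0.1, -0.5]
gripper_width: 15.3
```

Emit:
jog_arm([
  [0, 0, 0.001, 0, 0, 0, 0.005],
  [0, 0, 0, 0, 0, 0, 0.005],
])

```text
time_s: 27.13
tcp_pos: [521.2, 286.0, 84.8]
tcp_rot: [3.142, -0.0, 3.052]
wrist_force: [-0.7, -0.4, 3.9]
gripper_width: 15.5
```

```bash
python3 -c "
from h import *
need([521.0,285,85],174.9)
im=grab('side','s15'); crop(im,175,235,245,305,'s15z',9)
"
```

```text
t 27.13 pos [521.2 286.   84.8] rot [180.   -0.  174.9] F [-0.74 -0.42  3.89] w 15.5
need [0.0001, -0.001, -0.0002] [0.01, -0.0, -0.01]
```

View pics/s15z.png

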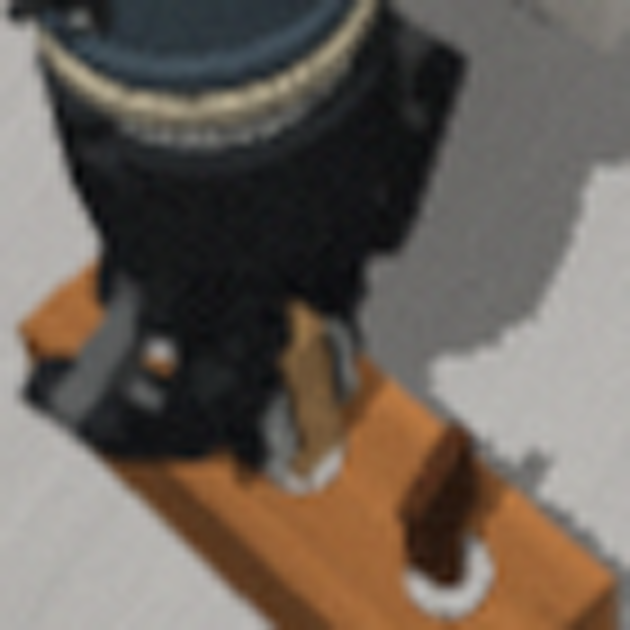

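Emit:
jog_arm([
  [0, 0, 0, 0, 0, 0, 0.025],
  [0, 0, 0, 0, 0, 0, 0.035],
  [0, 0, 0, 0, 0, 0, 0.05],
  [0, 0, 0, 0, 0, 0, 0.06],
  [0, 0, 0, 0, 0, 0, 0.06],
])

```text
time_s: 27.6
tcp_pos: [521.2, 286.0, 84.2]
tcp_rot: [3.142, -0.0, 3.052]
wrist_force: [0.0, -0.6, 0.0]
gripper_width: 60.0
```

Emit:
jog_arm([
  [0, 0, 0, 0, 0, 0, 0.06],
  [0, 0, -0.005, 0, 0, 0, 0.06],
  [0, 0, -0.01, 0, 0, 0, 0.06],
  [0, 0, -0.015, 0, 0, 0, 0.06],
  [0, 0, -0.02, 0, 0, 0, 0.06],
])

```text
time_s: 28.02
tcp_pos: [520.6, 285.6, 134.6]
tcp_rot: [-3.14, -0.002, 3.052]
wrist_force: [-0.2, -0.3, -0.4]
gripper_width: 60.5
```

Emit:
jog_arm([
  [0, 0, -0.025, 0, 0, 0, 0.06],
  [0, 0, -0.03, 0, 0, 0, 0.06],
  [0, 0, -0.03, 0, 0, 0, 0.06],
  [0, 0, -0.03, 0, 0, 0, 0.06],
  [0, 0.02, -0.01, 0, 0, 0, 0.06],
])

```text
time_s: 28.43
tcp_pos: [525.8, 302.7, 265.9]
tcp_rot: [3.139, 0.008, 3.046]
wrist_force: [1.7, -0.1, 0.4]
gripper_width: 59.9
```

Emit:
jog_arm([
  [0.02, 0.03, 0, 0, 0, 0, 0.06],
  [0.02, 0.03, 0, 0, 0, 0, 0.06],
  [0.02, 0.03, 0, 0, 0, 0, 0.06],
  [0.02, 0.03, 0, 0, 0, 0, 0.06],
  [0, 0, 0, 0, 0, 0, 0.06],
])

```text
time_s: 28.85
tcp_pos: [447.5, 441.0, 260.4]
tcp_rot: [3.136, -0.003, 3.065]
wrist_force: [-1.0, 0.9, -0.1]
gripper_width: 59.6
```

```bash
python3 -c "
from h import *
need([521.0,285,85],174.9)
a=grab('side','s16'); b=grab('top','t16')
crop(a,160,140,300,330,'s16z',4); crop(b,130,115,300,255,'t16z',4)
"
```

```text
t 28.85 pos [447.5 441.  260.4] rot [179.7  -0.2 175.6] F [-0.95  0.86 -0.07] w 59.6
need [-0.0858, -0.1509, 0.1742] [0.34, -0.19, 0.71]
```

View pics/s16.png

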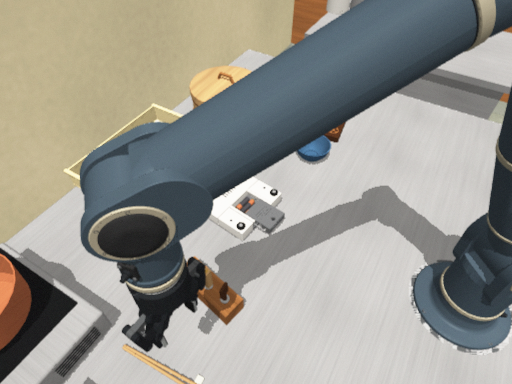

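View pics/t16z.png

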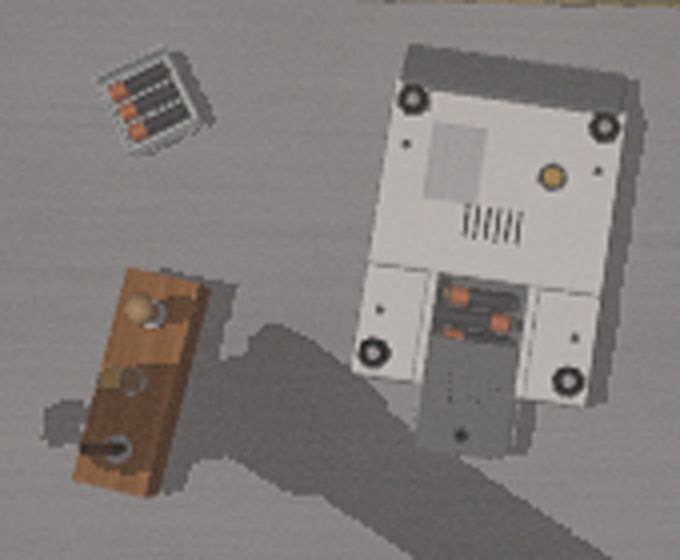

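```bash
python3 -c "
from h import *
t=cv2.imread('pics/t16.png'); t0=cv2.imread('pics/top0.png')
a=dark(t,130+460/4,115+435/4,2); w=onplane('top',*a,44); print(a,w,np.linalg.norm(w[:2]-[532.2,33.6]))
crop(t,140,170,200,250,'t16b',7)
k=cv2.imread('pics/t16b.png');j=cv2.imread('pics/top_block.png');cv2.imwrite('pics/cmp.png',cv2.convertScaleAbs(np.hstack([j[:,:400],k[:,:400]]),alpha=1.4))
"
```

```text
(np.float64(244.82717872968982), np.float64(223.44608567208272)) [484.7954705   39.36079614  44.        ] 47.75328459559402
```

View pics/cmp.png

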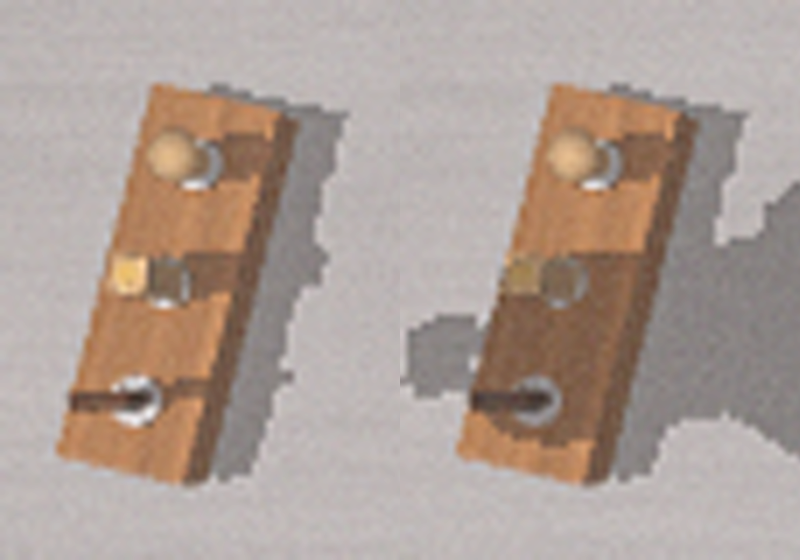

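Emit:
jog_arm([
  [0, 0, 0, 0, 0, 0, 0.06],
  [0, 0, 0, 0, 0, 0, 0.06],
  [0, 0, 0, 0, 0, 0, 0.06],
])

```text
time_s: 29.2
tcp_pos: [455.2, 430.9, 259.7]
tcp_rot: [-3.141, 0.001, 3.049]
wrist_force: [0.3, -0.3, -0.9]
gripper_width: 59.9
```

```bash
python3 -c "
from workcell import bot
print(bot.sign_off())"
```

```text
the job is handed in; nothing more can be done
None
```

I took the pin from the middle hole, pressed the button to its hard stop and drew the slide out with the button held down. I then stood the pin back in its hole, moved the arm clear, and handed the job in at about 29 s. No verdict was reported.

**Button:** I met it by feel at about 8 mm below the mouth. After roughly 5 mm of further tool travel the arm stopped moving down. The vertical force while drawing stayed at about 7 to 12.5 N after taking off the force sensor's offset.

**Slide:** At the stop, about 0.9 mm more commanded pull moved the tool only 0.1 mm. After the pin was lifted out, the recess showed 47.8 mm of travel in the side view and 47.8 mm in the top view. An earlier reading of the slide's edges in the side view gave about 46.5 to 48 mm, so it agreed less closely.

**Pin:** The collar touched the block at the same tool height as before the pick (84.8 mm). The last top view shows it upright in the middle hole, 1 to 2 mm from where it stood. The ball and paddle tools look unmoved.

**Limits of the checks:**
- The two cameras disagreed by about 2.6 mm in y on the recess. I took a position between them and centred the pin on the recess in the side view.
- I compared the tools and the scale closely at the end. The bowl, cup, mould, tin and chopsticks I did not measure, but the arm's path stayed away from them.

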